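# Finish packing the lunch box in layers and snap its handle into the catch

### The job

The bottom layer is already in the steel lunch box. Take the green divider out of the rack, lay it flat on the counter with its finger bar up and let go, then take it again by the bar and lay it flat in the lunch box on its ledges; stand the yellow snack tub on it upright, in either half. Last, swing the black wire handle over the box until it has snapped fully down into the red catch on the robot's side, leaving the other kitchen things where they are.

Things in the scene. Friction and masses are not known exactly. Their poses are not given: they have to be found in the camera images.
- box_floor (a point): Fixed open steel lunch box, outside 126 (x) x 136 (y) x 80 high, walls 3 thick. The point is the centre of its underside, on the counter; z up, x away from the red catch (which is on the -x side, roughly facing the robot). Two orange-lidded tubs fill the bottom; four corner ledges 45 above the counter carry the divider, 35 below the rim.
- bail_hinge (a point): The centre of the handle's hinge axis: in the middle of the box, 45 above the counter; the axis is the box's y. Axes as the box.
- bail_grip (a point): The middle of the black handle's cross bar (round, 8 thick, 150 long along the box's y, 105 from the hinge axis; two legs outside the box's side walls carry it). Its axes turn with the handle.
- bail (a joint): Handle angle, rad: 0 = level on the robot's side (box -x), home in the catch; 1.57 straight up; 2.85 far stop. Bar middle in box axes from box_floor: (-105 cos, 0, 45 + 105 sin) mm. Stiff hinge, stays where left, about 1 N at the bar moves it. The last 20 mm press two sprung noses aside (38 either side of the bar's middle): a few N down, a snap near 0.08, then a hard stop at 0.
- divider_mid (a point): Green divider plate, 114 (its x) x 124 (its y) x 5 thick, 90 g; point: plate centre. On its +z face, at the centre, a finger bar 10 thick (x), 40 long (y), 28 high. It starts on edge in the rack, z (bar side) facing roughly away from the robot, +x edge down. Fits the box with its x along the box's x, either way round, 3 play on each side.
- platerack: Fixed wooden plate rack: base 70 (x) x 150 (y) x 10 high with two pairs of pegs, 8 thick and 45 high above the base, at y +-50, that leave a 9 wide slot along y for the divider. Origin: centre of the underside. The counter between it and the robot is free.
- tub_mid (a point): Closed yellow snack tub, 40 (x) x 56 (y) x 38 high, 90 g, standing upright on the counter. The point is its centre, half-way up; z up. On the divider each half, between finger bar and end wall, is 55 (box x) x 130 (box y).
- cup_a: Bystander: blue plastic measuring cup, 60 wide, 45 high, short handle to its +y. Origin: centre of the underside.
- cup_b: Bystander: blue plastic measuring cup, 52 wide, 40 high, short handle to its +y. Origin: centre of the underside.
- ghee_pot: Bystander: round steel ghee pot with lid, 96 wide, 113 high. Origin: centre of the underside.

How it is judged (in metres and radians):
On the way, in this order (a step that is already met when the one before it is completed fails the run):
1. the divider lies flat on the counter, finger bar up, let go (height (world z) of divider_mid below 0.012 m and angle between divider_mid's own z axis and vertical below 0.12 rad and contact force between the fingers and divider below 0.05 N), for 0.2 s.
2. the divider lies flat on the ledges in the lunch box (z of divider_mid in the frame of box_floor between 0.043 and 0.053 m and horizontal distance between divider_mid and box_floor below 0.01 m and angle between divider_mid's own z axis and vertical below 0.08 rad and contact force between the fingers and divider below 0.05 N), for 0.2 s.
3. the tub stands upright on the divider in the lunch box, let go, with the handle still open (z of tub_mid in the frame of box_floor between 0.063 and 0.075 m and horizontal distance between tub_mid and box_floor below 0.07 m and angle between tub_mid's own z axis and vertical below 0.12 rad and contact force between the fingers and tub below 0.05 N and value of joint bail above 1 rad), for 0.2 s.
4. the handle has snapped down into the catch (value of joint bail below 0.06 rad), for 0.2 s.
At the end, for the whole second after the job is handed in: Handle home in the catch (under 0.06 rad); divider flat on its ledges, bar up (centre within 10 mm of the box centre, 43-53 mm above its underside, tilt under 0.08 rad); tub upright on it (centre 63-75 mm up, within 70 mm of the box centre, tilt under 0.12 rad) (value of joint bail below 0.06 rad and z of divider_mid in the frame of box_floor between 0.043 and 0.053 m and horizontal distance between divider_mid and box_floor below 0.01 m and angle between divider_mid's own z axis and vertical below 0.08 rad and z of tub_mid in the frame of box_floor between 0.063 and 0.075 m and horizontal distance between tub_mid and box_floor below 0.07 m and angle between tub_mid's own z axis and vertical below 0.12 rad); the robot touches nothing.
It fails at once if a measuring cup or the ghee pot is moved more than 40 mm (distance of any of cup_a, cup_b, ghee_pot from where it was at the start of the episode above 0.04 m).
It fails at once if the tub is tipped over (more than 1 rad) (angle between tub_mid's own z axis and vertical above 1 rad).
It also fails if it takes over 72 s, if anything falls off the work surface, if the arm or the gripper's body presses on something with over 40 N, if the wrist force passes 120 N, or if a joint passes its speed limit or range.

### The arm

A 7-joint arm with a two-finger parallel gripper is mounted at the origin on the work surface. World frame = base frame: x ahead of the robot, y to its left, z up, the work surface at z = 0. Lengths are in mm, angles in rad, forces in N, time in s.
With the tool pointing down it reaches from about 350 to 900 mm from the base axis. Payload 8.1 kg.
Tool frame: the origin (TCP) lies midway between the tips of the shut fingers; the grasp point (between the pads) lies 19 mm behind it; z points along the fingers, y is the line along which they close (so a half turn about z gives the same grasp; the last joint's range is limited). The gripper opens to 92 mm and grips with 3 to 60 N. Pads are 19 mm wide; open, the fingers measure 130 mm over their backs; the gripper's body (75 mm by 190 mm) begins 47 mm behind the grasp point.
Start: joints at [1.032, 0.434, 0.025, 1.573, -0.012, 1.134, -0.075], TCP at [263.814, -566.607, 226.742] pointing down, gripper open.
Joint ranges: [-2.62, 2.62], [-0.44, 2.09], [-1.27, 1.32], [0.08, 2.57], [-1.32, 4.46], [0.12, 2], [-2.74, 2.74]. Speed limits (rad/s): [2.22, 2.22, 3.01, 3.01, 3.14, 3.14, 3.14].

### API

Orientations are given as [roll, pitch, yaw] about the fixed x, y, z axes, in that order (R = Rz(yaw) Ry(pitch) Rx(roll)).
In Python, from rig import status, viewer, workorder gives the robot as it stands. The module is installed in compiled form; this text tells all that it offers.
- The arm moves only by the tool play_rows, never from a script. Its argument "steps" is a list of rows, each an object with "offset": the shift along the tool's x, y, z in cm, a list of three; "turn": the turn about the tool's z in rad; "grip": the finger opening in cm, from 0 to 9.18. In form: [{"offset": [tx, ty, tz], "turn": turn, "grip": grip}, ...]. A call has 1 to 20 rows; each row shifts and turns the commanded pose from where the row before left it, along the tool's axes as they then stand; what a row does not reach is not made up. A row lasts 1/8 s, in which the tool goes at most 62.5 mm and 10.7 degrees, less where a joint would pass 70% of its speed; a pose out of reach is approached as far as the arm can. A call with a gripper value outside its range is refused whole. The fingers move at their own pace and stop on an object; the grip force is fixed at half the most. Time passes only in rows, so rows that do not move let the fingers close. It gives the time, the measured TCP pose, the force, the opening and the grip force at its end, in the units of the state.
- status.read_state(): the state, without advancing time (a new reading comes with each control period).
- viewer.grab_frame(name): name is "scene" or "top"; returns the picture (480x640x3 uint8, blue, green, red); there is no depth.
- viewer.camera_model(name): a dict with "vfov" (degrees; the focal length in pixels is half the picture's height over the tangent of half this angle, whatever the lens; pixels are square), "cx", "cy" (the principal point, pixels), "D" ([k1, k2, p1, p2, k3] as OpenCV has them; the pictures are not rectified), "R" (3x3) and "t" (3): a world point X has camera coordinates R X + t. Camera axes: x right, y down, z forward; pixel columns grow to the right and rows downward; lengths in mm; the calibration is good to about 2 mm. A picture is of the moment at which its call begins. camera_model takes no time and is no camera call.
- workorder.sign_off(): hands the job in; it is judged then, once.
The state is a dict: "t": time; "qpos": joint angles; "qvel": joint speeds; "joint_efforts": joint torques, N m; "ee_pos": TCP position; "eef_rot": TCP orientation; "contact_force": force on the tool from outside, world axes, zero at the start; "moment": the same for the moment, N m; "gripper_width": finger opening in mm; "finger_force": force on a finger pad.
Only numpy, scipy, OpenCV 4.12 (cv2) and the standard library are available. Lean on these libraries where they do the work, as an engineer would, in place of code of your own. Each camera call takes 0.05 s, during which the arm holds its last target. There are 200 camera calls.

## Working session

There is one attempt and no reset: what is moved stays moved. The work goes in short steps, Python scripts to look and compute and a tool call to move; the robot and the scene stay as the last step left them, time stands still between calls to the robot, and variables do not carry over. Pictures are saved under pics/ and viewed, at most 10 in all, crops included, and the job is handed in when it is done.

Besides the shell and the picture viewer there is one more tool, called as a command line: name --argument value ..., lists and objects as JSON in quotes. play_rows: Moves the arm, as the interface text tells. Its arguments: {"type":"object","properties":{"steps":{"type":"array"}},"required":["steps"]}

```bash
mkdir -p pics; ls
python3 - <<'E'
from rig import status, viewer
import cv2, json
s=status.read_state(); print(s)
for n in ("scene","top"):
    cv2.imwrite(f"pics/{n}0.png",viewer.grab_frame(n)); print(n,viewer.camera_model(n))
E
```

```text
pics
{'t': 0.0, 'qpos': array([ 1.03236306,  0.43522738,  0.02496536,  1.5741026 , -0.01160804,
        1.13397308, -0.0751034 ]), 'qvel': array([ 0.00098485, -0.00043049, -0.00028212,  0.00197486, -0.00024584,
       -0.00058859, -0.00254155]), 'joint_efforts': array([ 1.12984999e-03, -6.67850661e+01,  9.85504277e-01, -3.14458001e+01,
       -6.05729758e-02,  4.28267370e-02,  1.73773769e-04]), 'ee_pos': array([ 263.59420913, -566.13529969,  225.94001083]), 'eef_rot': array([-3.14003287e+00,  1.32013379e-04,  4.35763613e-01]), 'contact_force': array([ 0.49649456,  0.30113523, -0.85126932]), 'moment': array([0.01473484, 0.02784093, 0.00101861]), 'finger_force': 0.0, 'gripper_width': 91.9617580491002}
scene {'vfov': 50.789442517410166, 'cx': 313.66413570383514, 'cy': 234.86884578839897, 'D': array([0.00267164, 0.        , 0.        , 0.        , 0.        ]), 'R': array([[-0.25182951,  0.9677701 ,  0.00171198],
       [ 0.79780623,  0.20860283, -0.56567666],
       [-0.54780208, -0.14108825, -0.82462536]]), 't': array([ 246.37330248, -433.88649338, 1398.22572436])}
top {'vfov': 49.97856158159671, 'cx': 317.6991782030906, 'cy': 240.24688281560432, 'D': array([-0.03628831,  0.        ,  0.        ,  0.        ,  0.        ]), 'R': array([[ 0.01130533, -0.99984043, -0.01383152],
       [-0.99489042, -0.00985938, -0.10047804],
       [ 0.10032564,  0.01489678, -0.99484313]]), 't': array([ -71.73228549,  602.70775628, 1097.1305206 ])}
```

View pics/scene0.png

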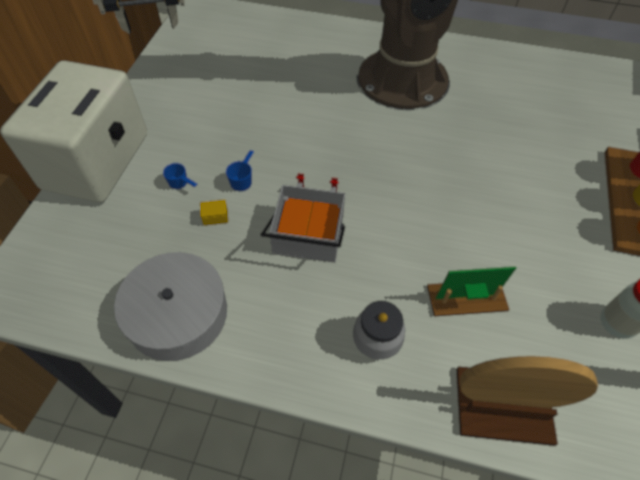

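View pics/top0.png

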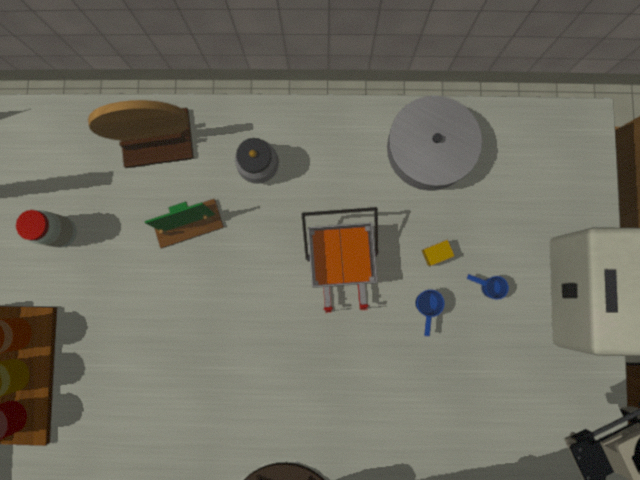

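The top view shows box ≈(343,255), red noses ≈(328,308)/(364,305), handle bar ≈(340,211) on the far side, tub ≈(438,253), rack and divider ≈(187,222), pot ≈(257,160), and cups ≈(430,303)/(495,288). The scene view agrees. Next I'll measure by colour masks.

```bash
cat > h.py <<'E'
import cv2, numpy as np
from rig import status, viewer
M={n:viewer.camera_model(n) for n in("scene","top")}
def K(n):
    m=M[n]; f=240/np.tan(np.radians(m["vfov"]/2)); return np.array([[f,0,m["cx"]],[0,f,m["cy"]],[0,0,1]])
def ray(n,p):
    m=M[n]; u=cv2.undistortPoints(np.array(p,float).reshape(-1,1,2),K(n),m["D"]).reshape(-1,2)
    d=np.c_[u,np.ones(len(u))]@m["R"]; return -m["R"].T@m["t"],d
def plane(n,p,z):
    c,d=ray(n,p); return c+d*((z-c[2])/d[:,2:])
def tri(a,b):
    (c1,d1),(c2,d2)=ray("scene",a),ray("top",b); d1,d2=d1[0],d2[0]
    s,t=np.linalg.lstsq(np.c_[d1,-d2],c2-c1,rcond=None)[0]; p,q=c1+s*d1,c2+t*d2
    return (p+q)/2,np.linalg.norm(p-q)
def proj(n,X):
    m=M[n]; return cv2.projectPoints(np.array(X,float).reshape(-1,1,3),cv2.Rodrigues(m["R"])[0],m["t"],K(n),m["D"])[0].reshape(-1,2)
HSV=dict(green=((50,120,40),(80,255,255)),orange=((5,180,120),(17,255,255)),yellow=((22,170,100),(30,255,255)),
 red=((0,180,80),(4,255,255)),red2=((172,180,80),(180,255,255)),blue=((105,150,50),(125,255,255)))
def mask(im,c,roi=None):
    m=cv2.inRange(cv2.cvtColor(im,cv2.COLOR_BGR2HSV),*HSV[c])
    if c=="red": m|=mask(im,"red2")
    if roi: z=np.zeros_like(m); a,b,e,f=roi; z[b:f,a:e]=m[b:f,a:e]; m=z
    return m
def blobs(m,amin=12):
    cs=cv2.findContours(m,cv2.RETR_EXTERNAL,cv2.CHAIN_APPROX_NONE)[0]
    return sorted([c for c in cs if cv2.contourArea(c)>=amin],key=cv2.contourArea)[::-1]
def cen(c): m=cv2.moments(c); return np.array([m["m10"],m["m01"]])/m["m00"]
E
python3 - <<'E'
from h import *
np.set_printoptions(precision=1,suppress=True)
ims={n:cv2.imread(f"pics/{n}0.png") for n in M}
roi={"top":(100,100,520,350),"scene":(150,140,560,400)}
for n,im in ims.items():
    for c,z in dict(orange=40,yellow=38,red=45,blue=40,green=60).items():
        for b in blobs(mask(im,c,roi[n]),8):
            r=cv2.boxPoints(cv2.minAreaRect(b)); print(n,c,cv2.contourArea(b),cen(b),"pl",plane(n,cen(b),z)[0][:2],"rect",*plane(n,r,z)[:,:2])
    print("cam",ray(n,[[0,0]])[0])
t=ims["top"]; s=ims["scene"]
a=cv2.resize(t[190:330,290:390],None,fx=5,fy=5,interpolation=cv2.INTER_CUBIC)
b=cv2.resize(t[180:260,130:240],None,fx=4,fy=4,interpolation=cv2.INTER_CUBIC)
out=np.zeros((600,800,3),np.uint8); a=a[:600,:400]; out[:a.shape[0],:a.shape[1]]=cv2.resize(t[190:310,300:380],(400,600),interpolation=cv2.INTER_CUBIC)
out[:300,400:]=cv2.resize(t[190:255,135:230],(400,300),interpolation=cv2.INTER_CUBIC); out[300:,400:]=cv2.resize(s[255:325,420:520],(400,300),interpolation=cv2.INTER_CUBIC)
cv2.imwrite("pics/crop1.png",out)
E
```

```text
scene orange 1442.5 [303.7 217.5] pl [ 560.1 -130.9] rect [ 607.8 -174.1] [ 518.  -190.7] [509.5 -88.4] [599.  -76.8]
scene yellow 397.0 [213.3 209.9] pl [ 588.3 -325.1] rect [ 622.7 -339.8] [ 569.6 -361. ] [ 555.8 -308.2] [ 609.3 -288.5]
scene yellow 21.5 [383.3 316.7] pl [743.9  73.9] rect [745.3  67. ] [736.6  72.1] [742.8  80.8] [751.5  75.7]
scene red 14.5 [334.  181.7] pl [450.9 -90.4] rect [448.8 -97.4] [441.6 -90.8] [452.9 -83.2] [460.  -89.7]
scene red 13.0 [300.2 176.9] pl [ 456.4 -167.1] rect [ 452.2 -173.4] [ 449.9 -164.7] [ 461.3 -161.6] [ 463.6 -170.2]
scene blue 519.5 [239.5 174.5] pl [ 480.2 -303.2] rect [ 526.7 -317.8] [ 418.8 -354.1] [ 407.4 -300.2] [ 515.9 -266.9]
scene blue 394.5 [176.1 175.8] pl [ 520.  -440.5] rect [ 517.5 -479.8] [ 473.6 -459.1] [ 532.2 -389.6] [ 573.5 -410.7]
scene green 1483.5 [474.6 282.5] pl [640.4 229.6] rect [637.3 154.1] [586.3 300.9] [648.3 306.6] [697.1 164.9]
cam [1174.2   49.4  907.2]
top orange 2190.0 [346.8 255. ] pl [ 570.9 -128.8] rect [624.6 -77.1] [ 632.6 -171.8] [ 517.5 -180.5] [509.6 -86.7]
top yellow 427.0 [438.  252.7] pl [
[... 200 characters left out ...]
op red 10.5 [328.3 308.7] pl [455.5 -89.7] rect [459.  -82.7] [459.2 -95.5] [452.8 -95.6] [452.7 -82.8]
top blue 347.0 [493. 286.] pl [ 507.3 -443.4] rect [ 487.9 -386.6] [ 530.6 -390. ] [ 525.8 -475.8] [ 483.2 -472. ]
top blue 223.0 [435.5 301.5] pl [ 473.  -319.4] rect [ 493.1 -298.3] [ 499.4 -330.5] [ 449.4 -339.4] [ 443.1 -307.3]
top blue 51.5 [427.6 324.8] pl [ 423.4 -302. ] rect [ 404. -296.] [ 444.7 -298.7] [ 444.3 -307.7] [ 403.6 -305. ]
top blue 23.0 [419.2 301.8] pl [ 472.2 -284.4] rect [ 486.6 -273.8] [ 492.2 -295.5] [ 455.7 -304.4] [ 450.2 -282.8]
top green 171.0 [176.  210.1] pl [662.8 240.6] rect [650.  310.2] [691.1 191.4] [668.8 183.2] [627.8 301.7]
cam [ 490.4  -82.1 1151. ]
```

View pics/crop1.png

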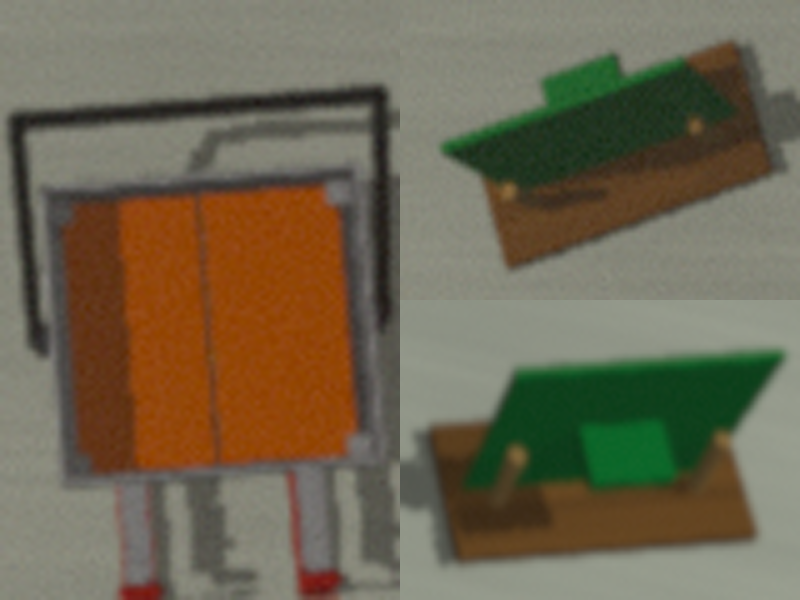

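The crop shows the rim corners, handle ends and the divider's top edge and bar clearly. I'll triangulate those.

Run:
```python
from h import *
np.set_printoptions(precision=1,suppress=True)
rim=plane("top",[[308.4,228],[370.4,224.4],[375.6,283.6],[312.4,287.4]],80)[:,:2]
print("rim",*rim,"c",rim.mean(0),"sides",[np.linalg.norm(rim[i]-rim[(i+1)%4]) for i in range(4)])
ax=(rim[0]+rim[1]-rim[2]-rim[3]);ay=(rim[0]+rim[3]-rim[1]-rim[2]);print("yaw",np.arctan2(ax[1],ax[0]),np.arctan2(-ay[0],ay[1]))
print("noses",tri([334,181.7],[328.3,308.7]),tri([300.2,176.9],[362.9,306.1]))
print("hinge pts",*plane("top",[[308,260.4],[377,255]],45)[:,:2])
for z in(80,100,120): print("bar z",z,*plane("top",[[302.4,214.4],[376.4,208.4]],z)[:,:2])
print("divider top +y,-y",tri([515.5,267.1],[145.7,221.9]),tri([449.5,271.3],[203.4,203.4]))
P=plane("top",[[145.7,221.9],[203.4,203.4]],124)[:,:2];print("on z124",*P,np.linalg.norm(P[0]-P[1]))
P=plane("scene",[[515.5,267.1],[449.5,271.3]],124)[:,:2];print("scene on z124",*P,np.linalg.norm(P[0]-P[1]))
print("barouter z72 top",*plane("top",[[169,207.3],[186,201.9]],72)[:,:2])
print("barouter z72 scene",*plane("scene",[[490,296.5],[467.5,298.6]],72)[:,:2],'z62',*plane("scene",[[490,296.5],[467.5,298.6]],62)[:,:2])
print("rack base z10",*plane("top",[[135+(x-400)/4.21,190+y/4.615] for x,y in[(510,268),(772,172),(733,40)]],10)[:,:2])
print("tub tri",tri([213.3,209.9],[438,252.7]),"pot",plane("top",[[257,160]],113))
```

```text
rim [624.  -46.3] [ 632.8 -176.1] [ 509.3 -187. ] [500.1 -56.2] c [ 566.5 -116.4] sides [np.float64(130.13221818890625), np.float64(124.00693354965176), np.float64(131.160416103264), np.float64(124.33064348711049)]
yaw 0.08398325168581267 0.06938288131449757
noses (array([455.7, -89.7,  50.7]), np.float64(0.20344727443816993)) (array([ 462.3, -164.1,   52.3]), np.float64(2.387817307074183))
hinge pts [558.1 -45.2] [ 571.3 -193.5]
bar z 80 [652.7 -33.3] [ 666.9 -188.7]
bar z 100 [649.6 -34.2] [ 663.6 -186.7]
bar z 120 [646.6 -35.1] [ 660.3 -184.7]
divider top +y,-y (array([628.3, 284.7, 121.1]), np.float64(1.5777164571471483)) (array([667.3, 169.1, 120.6]), np.float64(4.129516232190658))
on z124 [627.9 282.8] [666.8 166.1] 123.03636669443206
scene on z124 [630.1 284.7] [668.9 170.6] 120.49809851434799
barouter z72 top [666.8 252.4] [678.7 216.2]
barouter z72 scene [670.6 256.8] [685.5 216.9] z62 [664.6 259.2] [679.7 218.9]
rack base z10 [584.3 285.7] [632.6 146.8] [697.4 169.8]
tub tri (array([ 579.4, -330. ,   24.9]), np.float64(1.782707980391125)) pot [[760.4  60.7 113. ]]
```

play_rows --steps '[{"offset": [0,0,0],"turn": 0.11,"grip": 6.5},{"offset": [3.5,-3.5,0],"turn": 0,"grip": 6.5},{"offset": [3.5,-3.5,0],"turn": 0,"grip": 6.5},{"offset": [3.5,-3.5,0],"turn": 0,"grip": 6.5},{"offset": [3.5,-3.5,0],"turn": 0,"grip": 6.5},{"offset": [3.5,-3.5,0],"turn": 0,"grip": 6.5},{"offset": [3.5,-3.5,0],"turn": 0,"grip": 6.5},{"offset": [3.5,-3.5,0],"turn": 0,"grip": 6.5},{"offset": [3.5,-3.5,0],"turn": 0,"grip": 6.5},{"offset": [3.5,-3.5,0],"turn": 0,"grip": 6.5},{"offset": [3.5,-3.5,0],"turn": 0,"grip": 6.5},{"offset": [3.5,-3.5,0],"turn": 0,"grip": 6.5},{"offset": [3.5,-3.5,0],"turn": 0,"grip": 6.5},{"offset": [3.5,-3.5,0],"turn": 0,"grip": 6.5},{"offset": [3.5,-3.5,0],"turn": 0,"grip": 6.5},{"offset": [3.5,-3.5,0],"turn": 0,"grip": 6.5},{"offset": [3.5,-3.5,0],"turn": 0,"grip": 6.5},{"offset": [3.5,-3.5,0],"turn": 0,"grip": 6.5},{"offset": [4.0,-3.4,3.0],"turn": 0,"grip": 6.5},{"offset": [0,0,4.0],"turn": 0,"grip": 6.5}]'

```text
t: 2.6
ee_pos: [664.6, 238.3, 155.6]
eef_rot: [-3.139, -0.002, 0.331]
contact_force: [-0.4, -0.1, -0.9]
gripper_width: 65.1
finger_force: 0.0
```

```bash
cat >> h.py <<'E'
def rel(target,yaw):
    "remaining shift in tool axes (cm) and turn to a world target"
    s=status.read_state(); d=np.array(target)-s["ee_pos"]; y=s["eef_rot"][2]; w=-(yaw-y)
    c,n=np.cos(yaw),np.sin(yaw)
    print("t",s["t"],"tcp",s["ee_pos"].round(1),"yaw",y.round(4),"turn",w.round(3),"then xyz cm",np.round([(c*d[0]+n*d[1])/10,(n*d[0]-c*d[1])/10,-d[2]/10],2),"F",s["contact_force"].round(1),"w",s["gripper_width"].round(1),"g",round(s["finger_force"],1),"q",s["qpos"].round(2))
def snap(n,x,y,w,h,k,name):
    im=viewer.grab_frame(n); cv2.imwrite(f"pics/{name}_full.png",im)
    o=cv2.resize(im[y:y+h,x:x+w],None,fx=k,fy=k,interpolation=cv2.INTER_CUBIC); cv2.imwrite(f"pics/{name}.png",o); return im,o
E
python3 - <<'E'
from h import *
rel([667,232,63],0.325)
a=snap("top",130,170,110,100,4,"a1")[1]; b=snap("scene",420,200,110,130,3.07,"b1")[1]
b=b[:400,:340]; o=np.zeros((400,a.shape[1]+b.shape[1],3),np.uint8); o[:a.shape[0],:a.shape[1]]=a; o[:b.shape[0],a.shape[1]:]=b; cv2.imwrite("pics/c1.png",o)
E
```

```text
Traceback (most recent call last):
  File "h.py", line 32, in rel
    print("t",s["t"],"tcp",s["ee_pos"].round(1),"yaw",y.round(4),"turn",w.round(3),"then xyz cm",np.round([(c*d[0]+n*d[1])/10,(n*d[0]-c*d[1])/10,-d[2]/10],2),"F",s["contact_force"].round(1),"w",s["gripper_width"].round(1),"g",round(s["finger_force"],1),"q",s["qpos"].round(2))
                                                                                                                                                                                                  ^^^^^^^^^^^^^^^^^^^^^^^^
AttributeError: 'float' object has no attribute 'round'
```

```bash
sed -i 's/s\["gripper_width"\].round(1)/round(float(s["gripper_width"]),1)/' h.py
python3 - <<'E'
from h import *
rel([667,232,63],0.325)
a=snap("top",130,170,110,100,4,"a1")[1]; b=snap("scene",420,200,110,130,3.07,"b1")[1]
b=b[:400,:340]; o=np.zeros((400,a.shape[1]+b.shape[1],3),np.uint8); o[:a.shape[0],:a.shape[1]]=a; o[:b.shape[0],a.shape[1]:]=b; cv2.imwrite("pics/c1.png",o)
E
```

```text
t 2.6 tcp [664.6 238.3 155.6] yaw 0.3308 turn 0.006 then xyz cm [0.02 0.67 9.26] F [-0.4 -0.1 -0.9] w 65.1 g 0.0 q [-0.26  0.64 -0.26  1.42  0.17  1.11 -1.79]
```

View pics/c1.png

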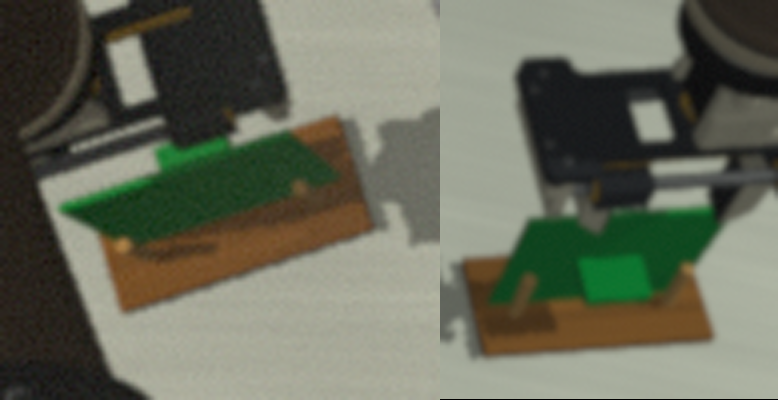

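play_rows --steps '[{"offset": [0,0.5,2.0],"turn": 0.006,"grip": 6.5},{"offset": [0,0,2.0],"turn": 0,"grip": 6.5},{"offset": [0,0,2.0],"turn": 0,"grip": 6.5},{"offset": [0,0,2.0],"turn": 0,"grip": 6.5},{"offset": [0,0,1.0],"turn": 0,"grip": 6.5},{"offset": [0,0,0.5],"turn": 0,"grip": 6.5},{"offset": [0,0,0],"turn": 0,"grip": 6.5},{"offset": [0,0,0],"turn": 0,"grip": 6.5}]'

```text
t: 3.7
ee_pos: [666.3, 228.0, 62.5]
eef_rot: [3.142, -0.001, 0.32]
contact_force: [0.6, 0.4, 2.9]
gripper_width: 64.9
finger_force: 1.6
```

play_rows --steps '[{"offset": [0,-0.4,0],"turn": 0,"grip": 6.5},{"offset": [0,0,0],"turn": 0,"grip": 6.5}]'

```text
t: 3.95
ee_pos: [665.1, 231.5, 62.3]
eef_rot: [3.141, -0.001, 0.32]
contact_force: [2.3, -2.6, 5.1]
gripper_width: 65.1
finger_force: 2.7
```

Run:
```python
from h import *
rel([667,232,63],0.325)
a=snap("top",130,170,110,100,4,"a2")[1]; b=snap("scene",420,200,110,130,3.07,"b2")[1]
b=b[:400,:340]; o=np.zeros((400,a.shape[1]+b.shape[1],3),np.uint8); o[:a.shape[0],:a.shape[1]]=a; o[:b.shape[0],a.shape[1]:]=b; cv2.imwrite("pics/c2.png",o)
print(proj("scene",status.read_state()["ee_pos"]),proj("top",status.read_state()["ee_pos"]))
```

```text
t 3.95 tcp [665.1 231.5  62.3] yaw 0.3197 turn -0.005 then xyz cm [ 0.2   0.01 -0.07] F [ 2.3 -2.6  5.1] w 65.1 g 2.7 q [-0.26  0.73 -0.24  1.5   0.2   0.94 -1.82]
[[474.99447679 293.30766864]] [[179.93720079 208.86812243]]
```

View pics/c2.png

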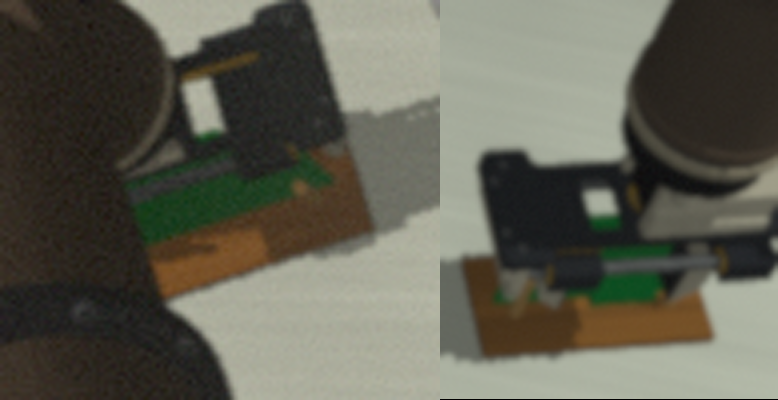

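play_rows --steps '[{"offset": [0,0,0],"turn": 0,"grip": 4.8},{"offset": [0,0,0],"turn": 0,"grip": 4.8},{"offset": [0,0,0],"turn": 0,"grip": 4.8}]'

```text
t: 4.42
ee_pos: [664.0, 233.2, 61.9]
eef_rot: [-3.14, -0.0, 0.321]
contact_force: [-0.1, 1.4, 0.9]
gripper_width: 48.5
finger_force: 0.7
```

play_rows --steps '[{"offset": [0,0,0],"turn": 0,"grip": 3.5},{"offset": [0,0,0],"turn": 0,"grip": 3.0},{"offset": [0,0,0],"turn": 0,"grip": 3.0},{"offset": [0,0,0],"turn": 0,"grip": 3.0}]'

```text
t: 4.92
ee_pos: [664.3, 230.9, 61.3]
eef_rot: [3.141, 0.001, 0.319]
contact_force: [0.1, 0.4, -1.3]
gripper_width: 39.7
finger_force: 30.0
```

play_rows --steps '[{"offset": [0,0,-1.0],"turn": 0,"grip": 3.0},{"offset": [0,0,-1.5],"turn": 0,"grip": 3.0},{"offset": [0,0,-2.0],"turn": 0,"grip": 3.0},{"offset": [0,0,-2.0],"turn": 0,"grip": 3.0},{"offset": [-2.0,0,0],"turn": 0,"grip": 3.0},{"offset": [-2.5,0,0],"turn": 0,"grip": 3.0},{"offset": [-2.5,0,0],"turn": 0,"grip": 3.0},{"offset": [-1.0,0,0],"turn": 0,"grip": 3.0},{"offset": [0,0,0],"turn": 0,"grip": 3.0}]'

```text
t: 6.05
ee_pos: [588.9, 206.5, 127.7]
eef_rot: [3.141, -0.001, 0.32]
contact_force: [0.1, -0.4, 0.0]
gripper_width: 39.8
finger_force: 30.0
```

Run:
```python
from h import *
rel([667,232,63],0.325)
a=snap("top",110,170,150,150,2.66,"a3")[1]; b=snap("scene",400,170,130,150,2.66,"b3")[1]
o=np.hstack([a,b]); cv2.imwrite("pics/c3.png",o)
print(proj("scene",status.read_state()["ee_pos"]),proj("top",status.read_state()["ee_pos"]))
```

```text
t 6.05 tcp [588.9 206.5 127.7] yaw 0.3198 turn -0.005 then xyz cm [8.22 0.08 6.47] F [ 0.1 -0.4  0. ] w 39.8 g 30.0 q [-0.24  0.54 -0.28  1.67  0.17  0.95 -1.83]
[[473.88039569 238.98707247]] [[181.67090428 240.89543739]]
```

View pics/c3.png

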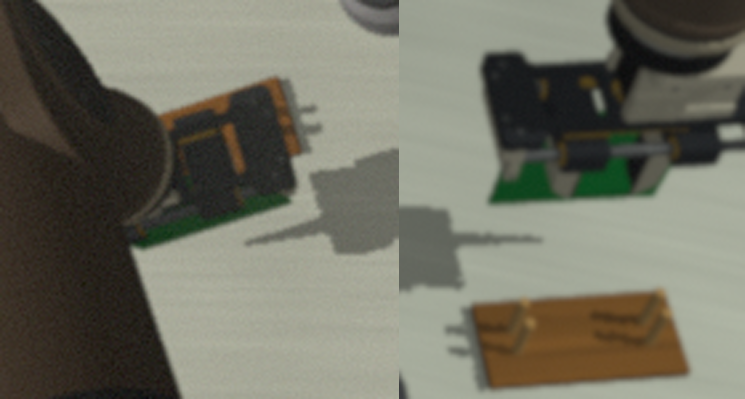

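The divider hangs vertically from the bar ends. Its lower edge is at about scene (434–494, 244), roughly 76 mm above the counter. I'll lower it to touch, then drag the top towards the robot so it pivots about the pads.

play_rows --steps '[{"offset": [0,0,2.0],"turn": 0,"grip": 3.0},{"offset": [0,0,2.0],"turn": 0,"grip": 3.0},{"offset": [0,0,2.0],"turn": 0,"grip": 3.0},{"offset": [0,0,1.0],"turn": 0,"grip": 3.0},{"offset": [0,0,0.3],"turn": 0,"grip": 3.0},{"offset": [0,0,0],"turn": 0,"grip": 3.0},{"offset": [0,0,0],"turn": 0,"grip": 3.0}]'

```text
t: 7.02
ee_pos: [589.1, 206.7, 54.5]
eef_rot: [-3.142, -0.001, 0.32]
contact_force: [0.2, -0.1, -1.6]
gripper_width: 39.4
finger_force: 30.0
```

play_rows --steps '[{"offset": [0,0,0.2],"turn": 0,"grip": 3.0},{"offset": [0,0,0.2],"turn": 0,"grip": 3.0},{"offset": [0,0,0],"turn": 0,"grip": 3.0}]'

```text
t: 7.4
ee_pos: [589.2, 206.6, 51.0]
eef_rot: [3.141, -0.002, 0.32]
contact_force: [-2.0, -1.8, 9.7]
gripper_width: 39.5
finger_force: 32.3
```

play_rows --steps '[{"offset": [-0.5,0,-0.1],"turn": 0,"grip": 3.0},{"offset": [-0.5,0,-0.1],"turn": 0,"grip": 3.0},{"offset": [0,0,0],"turn": 0,"grip": 3.0}]'

```text
t: 7.78
ee_pos: [578.4, 203.0, 51.5]
eef_rot: [3.141, 0.001, 0.32]
contact_force: [-0.6, -0.6, -1.0]
gripper_width: 39.7
finger_force: 30.0
```

```bash
cat >> h.py <<'E'
def divs(roi,name):
    im=viewer.grab_frame("scene"); m=mask(im,"green",roi); s=status.read_state(); tc=s["ee_pos"]; y=s["eef_rot"][2]
    xs=np.where(m.any(0))[0]; print("cols",xs.min(),xs.max())
    for x in xs[3::8]:
        r=np.where(m[:,x])[0]; P=[plane("scene",[[x,r.max()+.5]],z)[0]-tc for z in(0,10,20)]
        print(x,r.min(),r.max(),"lower edge toolx at z0,10,20",[round(float(p[0]*np.cos(y)+p[1]*np.sin(y)),1) for p in P])
    a,b,c,d=roi; cv2.imwrite(f"pics/{name}.png",cv2.resize(im[b:d,a:c],None,fx=3,fy=3,interpolation=cv2.INTER_CUBIC))
E
python3 - <<'E'
from h import *
rel([667,232,63],0.325); divs((400,180,550,330),"d1")
E
```

```text
t 7.775 tcp [578.4 203.   51.5] yaw 0.3198 turn -0.005 then xyz cm [ 9.32  0.08 -1.15] F [-0.6 -0.6 -1. ] w 39.7 g 30.0 q [-0.25  0.62 -0.26  1.76  0.21  0.79 -1.86]
cols 427 476
430 257 260 lower edge toolx at z0,10,20 [-23.1, -17.1, -11.2]
438 250 259 lower edge toolx at z0,10,20 [-24.4, -18.5, -12.5]
446 259 259 lower edge toolx at z0,10,20 [-23.4, -17.4, -11.4]
463 232 258 lower edge toolx at z0,10,20 [-23.5, -17.5, -11.6]
471 239 257 lower edge toolx at z0,10,20 [-24.9, -18.9, -12.9]
```

View pics/d1.png

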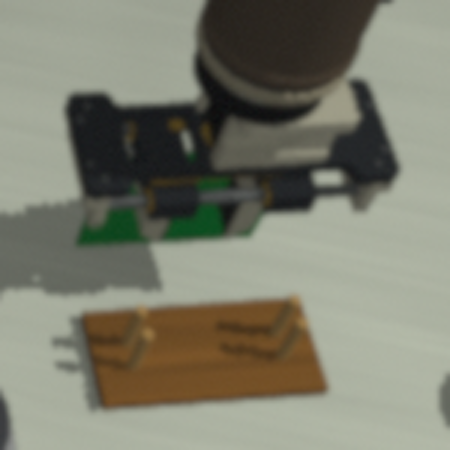

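Friction is too low: the edge slid and the plate didn't tip. I'll tip it by hooking its lower edge behind the rack's far pegs and pulling towards the robot.

play_rows --steps '[{"offset": [0,0,-3.0],"turn": 0,"grip": 3.0},{"offset": [0,0,-3.5],"turn": 0,"grip": 3.0},{"offset": [0,0,-3.5],"turn": 0,"grip": 3.0},{"offset": [3.0,0,0],"turn": 0,"grip": 3.0},{"offset": [4.0,0,0],"turn": 0,"grip": 3.0},{"offset": [3.5,0,0],"turn": 0,"grip": 3.0},{"offset": [2.0,0,0],"turn": 0,"grip": 3.0},{"offset": [0,0,2.5],"turn": 0,"grip": 3.0},{"offset": [0,0,2.5],"turn": 0,"grip": 3.0},{"offset": [0,0,0.7],"turn": 0,"grip": 3.0},{"offset": [0,0,0],"turn": 0,"grip": 3.0}]'

```text
t: 9.2
ee_pos: [697.6, 242.5, 94.5]
eef_rot: [3.142, 0.001, 0.32]
contact_force: [0.2, 0.7, 0.0]
gripper_width: 39.6
finger_force: 30.0
```

play_rows --steps '[{"offset": [-1.0,0,0],"turn": 0,"grip": 3.0},{"offset": [-1.0,0,0],"turn": 0,"grip": 3.0},{"offset": [-1.0,0,0],"turn": 0,"grip": 3.0},{"offset": [-0.8,0,0],"turn": 0,"grip": 3.0},{"offset": [-0.8,0,0],"turn": 0,"grip": 3.0}]'

```text
t: 9.82
ee_pos: [656.0, 229.3, 97.5]
eef_rot: [-3.141, -0.007, 0.32]
contact_force: [3.6, 1.1, 3.9]
gripper_width: 39.7
finger_force: 30.0
```

play_rows --steps '[{"offset": [-0.7,0,0],"turn": 0,"grip": 3.0},{"offset": [-0.7,0,0],"turn": 0,"grip": 3.0},{"offset": [-0.7,0,0],"turn": 0,"grip": 3.0},{"offset": [-0.7,0,0],"turn": 0,"grip": 3.0},{"offset": [0,0,0],"turn": 0,"grip": 3.0}]'

```text
t: 10.45
ee_pos: [626.4, 218.7, 94.7]
eef_rot: [3.141, 0.002, 0.32]
contact_force: [0.3, 0.4, 4.0]
gripper_width: 39.6
finger_force: 30.0
```

Run:
```python
from h import *
rel([667,232,63],0.325); divs((400,180,550,330),"d2")
```

```text
t 10.45 tcp [626.4 218.7  94.7] yaw 0.3196 turn -0.005 then xyz cm [4.27 0.03 3.17] F [0.3 0.4 4. ] w 39.6 g 30.0 q [-0.25  0.64 -0.26  1.59  0.19  0.94 -1.83]
cols 441 504
444 268 297 lower edge toolx at z0,10,20 [14.4, 19.4, 24.4]
452 261 296 lower edge toolx at z0,10,20 [13.2, 18.2, 23.2]
460 271 295 lower edge toolx at z0,10,20 [12.0, 17.1, 22.1]
468 265 295 lower edge toolx at z0,10,20 [13.1, 18.1, 23.1]
476 236 294 lower edge toolx at z0,10,20 [11.9, 16.9, 21.9]
484 250 293 lower edge toolx at z0,10,20 [10.7, 15.7, 20.7]
492 269 293 lower edge toolx at z0,10,20 [11.7, 16.7, 21.7]
500 263 292 lower edge toolx at z0,10,20 [10.5, 15.5, 20.6]
```

View pics/d2.png

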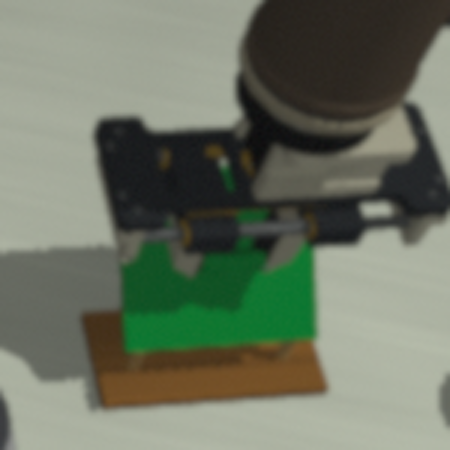

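The plate has tipped about 60° with the bar up-side. I'll lift it clear of the rack, go to free counter and press it flat.

play_rows --steps '[{"offset": [0,0,-2.0],"turn": 0,"grip": 3.0},{"offset": [-2.0,0,-1.5],"turn": 0,"grip": 3.0},{"offset": [-4.0,0,0],"turn": 0,"grip": 3.0},{"offset": [-4.0,0,0],"turn": 0,"grip": 3.0},{"offset": [-1.0,0,3.0],"turn": 0,"grip": 3.0},{"offset": [0,0,3.0],"turn": 0,"grip": 3.0},{"offset": [0,0,2.0],"turn": 0,"grip": 3.0},{"offset": [0,0,1.0],"turn": 0,"grip": 3.0},{"offset": [0,0,0.8],"turn": 0,"grip": 3.0},{"offset": [0,0,0],"turn": 0,"grip": 3.0}]'

```text
t: 11.75
ee_pos: [520.1, 183.7, 30.8]
eef_rot: [3.141, 0.006, 0.32]
contact_force: [-1.6, -0.3, -0.9]
gripper_width: 39.5
finger_force: 30.0
```

play_rows --steps '[{"offset": [0,0,0.5],"turn": 0,"grip": 3.0},{"offset": [0,0,0.4],"turn": 0,"grip": 3.0},{"offset": [0,0,0.3],"turn": 0,"grip": 3.0},{"offset": [0,0,0],"turn": 0,"grip": 3.0}]'

```text
t: 12.25
ee_pos: [521.0, 184.0, 19.2]
eef_rot: [3.141, 0.004, 0.32]
contact_force: [-3.9, -1.7, 5.2]
gripper_width: 39.6
finger_force: 30.0
```

play_rows --steps '[{"offset": [0,0,0.2],"turn": 0,"grip": 3.0},{"offset": [0,0,0.2],"turn": 0,"grip": 3.0},{"offset": [0,0,0],"turn": 0,"grip": 3.0}]'

```text
t: 12.62
ee_pos: [521.0, 184.0, 15.3]
eef_rot: [3.141, 0.004, 0.32]
contact_force: [-4.9, -2.2, 6.4]
gripper_width: 39.6
finger_force: 30.0
```

play_rows --steps '[{"offset": [0,0,0.2],"turn": 0,"grip": 3.0},{"offset": [0,0,0.2],"turn": 0,"grip": 3.0},{"offset": [0,0,0],"turn": 0,"grip": 3.0}]'

```text
t: 13.0
ee_pos: [521.2, 184.0, 11.3]
eef_rot: [3.141, 0.004, 0.32]
contact_force: [-4.5, -1.6, 6.7]
gripper_width: 40.0
finger_force: 30.0
```

Run:
```python
from h import *
rel([667,232,63],0.325); divs((380,150,530,300),"d3")
```

```text
t 13.0 tcp [521.2 184.   11.3] yaw 0.3197 turn -0.005 then xyz cm [15.35  0.11 -5.17] F [-4.5 -1.6  6.7] w 40.0 g 30.0 q [-0.26  0.61 -0.25  1.94  0.24  0.63 -1.91]
cols 423 483
426 236 263 lower edge toolx at z0,10,20 [44.3, 50.1, 56.0]
434 237 265 lower edge toolx at z0,10,20 [50.2, 56.0, 61.8]
442 247 264 lower edge toolx at z0,10,20 [48.8, 54.7, 60.5]
450 238 264 lower edge toolx at z0,10,20 [49.9, 55.7, 61.5]
458 226 263 lower edge toolx at z0,10,20 [48.6, 54.4, 60.2]
466 245 263 lower edge toolx at z0,10,20 [49.6, 55.5, 61.3]
474 237 263 lower edge toolx at z0,10,20 [50.7, 56.5, 62.3]
482 256 262 lower edge toolx at z0,10,20 [49.4, 55.2, 61.0]
```

View pics/d3.png

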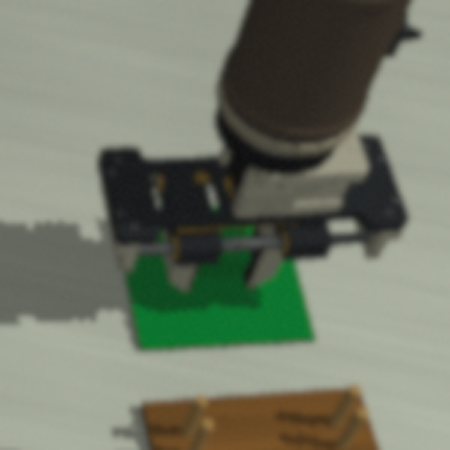

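The plate lies almost flat with its lower edge at about scene (425–483, 263). I'll release it here.

play_rows --steps '[{"offset": [0,0,0],"turn": 0,"grip": 4.8},{"offset": [0,0,0],"turn": 0,"grip": 6.0},{"offset": [0,0,0],"turn": 0,"grip": 6.0},{"offset": [0,0,-2.0],"turn": 0,"grip": 6.0},{"offset": [0,0,-4.0],"turn": 0,"grip": 6.0},{"offset": [-3.0,0,-5.0],"turn": 0,"grip": 6.0},{"offset": [-5.0,0,-3.0],"turn": 0,"grip": 6.0},{"offset": [-5.0,0,0],"turn": 0,"grip": 6.0},{"offset": [0,0,0],"turn": 0,"grip": 6.0}]'

```text
t: 14.18
ee_pos: [396.3, 142.2, 151.8]
eef_rot: [3.14, 0.002, 0.32]
contact_force: [0.8, 0.8, -0.2]
gripper_width: 59.9
finger_force: 0.0
```

Run:
```python
from h import *
np.set_printoptions(precision=1,suppress=True)
rel([521,184,20],0.32)
for n,roi in(("scene",(380,150,530,300)),("top",(130,180,320,360))):
    im=viewer.grab_frame(n); cv2.imwrite(f"pics/lay_{n}.png",im)
    for b in blobs(mask(im,"green",roi)):
        r=cv2.boxPoints(cv2.minAreaRect(b)); q=plane(n,r,5)[:,:2]
        a=cv2.approxPolyDP(b,4,True).reshape(-1,2); print(n,cv2.contourArea(b),cen(b),"poly on z5",a.tolist(),*plane(n,a,5)[:,:2])
    m=mask(im,"green",roi); v=cv2.cvtColor(im,cv2.COLOR_BGR2HSV)[...,2]; print(np.percentile(v[m>0],[5,25,50,75,95]))
```

```text
t 14.175 tcp [396.3 142.2 151.8] yaw 0.3202 turn 0.0 then xyz cm [13.2 -0.  13.2] F [ 0.8  0.8 -0.2] w 59.9 g 0.0 q [-0.2  0.2 -0.3  2.1  0.1  0.8 -1.8]
scene 2312.0 [449.6 242.9] poly on z5 [[418, 223], [427, 265], [483, 262], [471, 221]] [486.1 109.1] [588.8 142.2] [551.9 254.4] [451.1 221.5]
[ 78. 107. 108. 108. 109.]
top 2577.5 [206.4 279.2] poly on z5 [[225, 248], [175, 264], [188, 310], [239, 294]] [586.4 142.7] [549.3 254.4] [447.4 221.4] [484.2 108.5]
[104. 115. 117. 119. 121.]
```

```bash
cat >> h.py <<'E'
def profile(im,c,yaw,axis,half,rng,z):
    "mean grey along box axis (at height z) averaged over +-half across; strongest edges in mm"
    u=np.array([np.cos(yaw),np.sin(yaw)]);v=np.array([-u[1],u[0]])
    if axis=="y":u,v=v,u
    s=np.arange(*rng,.5);w=np.arange(half[0],half[1],2.)
    P=c+s[:,None,None]*u+w[None,:,None]*v; q=proj("top",np.c_[P.reshape(-1,2),np.full(P.size//2,z)]).astype(np.float32).reshape(len(s),len(w),2)
    g=cv2.remap(cv2.cvtColor(im,cv2.COLOR_BGR2GRAY),q[...,0],q[...,1],cv2.INTER_LINEAR).astype(float).mean(1)
    d=np.gradient(cv2.GaussianBlur(g.reshape(1,-1),(0,0),2)[0],.5)
    return [(round(float(s[i]),1),round(float(d[i]),1)) for i in range(1,len(d)-1) if abs(d[i])>1.5 and abs(d[i])>=abs(d[i-1]) and abs(d[i])>abs(d[i+1])]
E
python3 - <<'E'
from h import *
im=cv2.imread("pics/lay_top.png"); c=np.array([566,-118.])
for yaw in(.07,.085,.1):
    print(yaw)
    for z in(80,):
        for h in((-45,-15),(15,45)):
            print(" x",h,profile(im,c,yaw,"x",h,(-80,-45),z),profile(im,c,yaw,"x",h,(45,80),z))
            print(" y",h,profile(im,c,yaw,"y",h,(-85,-50),z),profile(im,c,yaw,"y",h,(50,85),z))
E
```

```text
0.07
 x (-45, -15) [(-60.5, -3.9), (-56.5, -3.5)] [(58.0, -6.5), (64.5, 13.0), (78.0, -5.4)]
 y (-45, -15) [(-68.0, 4.2), (-63.0, -7.1), (-56.0, 5.6)] [(60.5, 2.8), (66.0, 13.4)]
 x (15, 45) [(-78.5, 2.3), (-62.5, -4.0), (-56.5, -4.9)] [(57.5, -4.7), (63.5, 13.3)]
 y (15, 45) [(-75.0, -12.1), (-68.0, 13.7), (-62.0, -6.9), (-55.0, 5.3)] [(61.0, 2.5), (67.0, 12.0), (72.5, -19.2), (78.5, 19.3)]
0.085
 x (-45, -15) [(-61.0, -3.9), (-57.0, -3.3)] [(57.5, -6.5), (64.0, 12.9), (78.0, -7.0)]
 y (-45, -15) [(-67.5, 4.1), (-62.5, -7.3), (-55.5, 5.7)] [(61.0, 2.7), (66.5, 13.4)]
 x (15, 45) [(-78.5, 2.8), (-62.0, -3.9), (-56.0, -4.7)] [(58.0, -4.6), (64.0, 13.1)]
 y (15, 45) [(-75.5, -11.7), (-68.5, 13.6), (-62.5, -6.8), (-55.5, 5.3)] [(60.5, 2.6), (66.5, 11.9), (72.0, -19.4), (78.0, 19.3)]
0.1
 x (-45, -15) [(-61.5, -3.8), (-57.0, -3.3)] [(57.5, -6.6), (63.5, 12.7), (78.0, -8.1)]
 y (-45, -15) [(-67.0, 4.1), (-62.0, -7.4), (-55.0, 5.8)] [(61.5, 2.7), (67.0, 13.3)]
 x (15, 45) [(-78.5, 3.2), (-62.0, -3.8), (-55.5, -4.5)] [(58.5, -4.5), (64.0, 13.1)]
 y (15, 45) [(-76.0, -11.4), (-69.0, 13.4), (-63.0, -6.8), (-56.0, 5.3)] [(60.5, 2.5), (66.0, 11.9), (72.0, -19.4), (77.5, 19.3)]
```

Run:
```python
from h import *
im=cv2.imread("pics/lay_top.png"); c=np.array([518,182.])
for yaw in(.305,.32,.335):
    for h in((-50,-25),(25,50)):
        print(yaw,h," x",profile(im,c,yaw,"x",h,(-75,-45),5),profile(im,c,yaw,"x",h,(45,75),5)," y",profile(im,c,yaw,"y",h,(-80,-50),5),profile(im,c,yaw,"y",h,(50,80),5))
rel([518,182,60],.32)
```

```text
0.305 (-50, -25)  x [(-58.0, -12.2)] [(56.0, 11.1)]  y [(-64.5, -9.0)] [(62.5, 11.3)]
0.305 (25, 50)  x [(-59.0, -11.3)] [(55.0, 10.6)]  y [(-62.5, -12.3)] [(63.5, 11.3)]
0.32 (-50, -25)  x [(-59.0, -12.2)] [(55.5, 11.1)]  y [(-63.5, -9.1)] [(63.0, 11.3)]
0.32 (25, 50)  x [(-58.0, -11.3)] [(55.5, 10.7)]  y [(-63.0, -12.3)] [(63.0, 11.2)]
0.335 (-50, -25)  x [(-59.5, -12.1)] [(55.0, 11.1)]  y [(-62.5, -9.3)] [(63.5, 11.3)]
0.335 (25, 50)  x [(-57.5, -11.3)] [(56.0, 10.5)]  y [(-64.0, -12.3)] [(62.5, 11.2)]
t 14.275 tcp [399.9 143.8 152.1] yaw 0.3196 turn -0.0 then xyz cm [12.41  0.09  9.21] F [1.4 0.1 0.1] w 59.7 g 0.0 q [-0.17  0.23 -0.35  2.11  0.11  0.82 -1.84]
```

play_rows --steps '[{"offset": [3.0,0,0],"turn": 0,"grip": 6.0},{"offset": [5.0,0,0],"turn": 0,"grip": 6.0},{"offset": [4.3,0.1,2.0],"turn": 0,"grip": 6.0},{"offset": [0,0,4.0],"turn": 0,"grip": 6.0},{"offset": [0,0,3.0],"turn": 0,"grip": 6.0},{"offset": [0,0,0],"turn": 0,"grip": 6.0},{"offset": [0,0,0],"turn": 0,"grip": 6.0}]'

```text
t: 15.15
ee_pos: [517.7, 182.2, 62.4]
eef_rot: [-3.141, -0.001, 0.32]
contact_force: [-0.1, 0.8, 0.4]
gripper_width: 59.7
finger_force: 0.0
```

```bash
python3 -c "
from h import *
rel([516.6,181.5,9],.32)"
```

```text
t 15.15 tcp [517.7 182.2  62.4] yaw 0.3197 turn -0.0 then xyz cm [-0.13  0.03  5.34] F [-0.1  0.8  0.4] w 59.7 g 0.0 q [-0.23  0.53 -0.28  1.92  0.21  0.73 -1.89]
```

play_rows --steps '[{"offset": [-0.1,0,2.5],"turn": 0,"grip": 6.0},{"offset": [0,0,2.0],"turn": 0,"grip": 6.0},{"offset": [0,0,0.7],"turn": 0,"grip": 6.0},{"offset": [0,0,0],"turn": 0,"grip": 5.0},{"offset": [0,0,0],"turn": 0,"grip": 4.2},{"offset": [0,0,0],"turn": 0,"grip": 3.0},{"offset": [0,0,0],"turn": 0,"grip": 3.0},{"offset": [0,0,0],"turn": 0,"grip": 3.0}]'

```text
t: 16.15
ee_pos: [516.4, 181.6, 10.6]
eef_rot: [-3.142, -0.002, 0.32]
contact_force: [-0.1, 0.0, 7.1]
gripper_width: 39.6
finger_force: 30.0
```

play_rows --steps '[{"offset": [0,0,-2.0],"turn": 0,"grip": 3.0},{"offset": [0,0,-3.5],"turn": 0,"grip": 3.0},{"offset": [0,0,-3.5],"turn": 0.117,"grip": 3.0},{"offset": [0,0,-2.5],"turn": 0.116,"grip": 3.0},{"offset": [0.4,2.5,0],"turn": 0,"grip": 3.0},{"offset": [0.4,4.5,0],"turn": 0,"grip": 3.0},{"offset": [0.4,5.0,0],"turn": 0,"grip": 3.0},{"offset": [0.4,5.0,0],"turn": 0,"grip": 3.0},{"offset": [0.4,5.0,0],"turn": 0,"grip": 3.0},{"offset": [0.4,5.0,0],"turn": 0,"grip": 3.0},{"offset": [0.1,3.3,0],"turn": 0,"grip": 3.0},{"offset": [0,0,0],"turn": 0,"grip": 3.0},{"offset": [0,0,0],"turn": 0,"grip": 3.0}]'

```text
t: 17.77
ee_pos: [566.7, -117.6, 124.7]
eef_rot: [-3.141, 0.0, 0.087]
contact_force: [-0.1, 0.9, -1.0]
gripper_width: 39.6
finger_force: 30.0
```

Run:
```python
from h import *
np.set_printoptions(precision=1,suppress=True)
rel([567.3,-118.6,100],.087)
for n,roi in(("scene",(220,120,380,300)),("top",(280,180,400,330))):
    im=viewer.grab_frame(n); cv2.imwrite(f"pics/over_{n}.png",im)
    for b in blobs(mask(im,"green",roi)):
        a=cv2.approxPolyDP(b,3,True).reshape(-1,2); print(n,cv2.contourArea(b),a.tolist(),*plane(n,a,status.read_state()["ee_pos"][2]-5)[:,:2])
```

```text
t 17.775 tcp [ 566.7 -117.6  124.7] yaw 0.0871 turn 0.0 then xyz cm [0.1 0.1 2.5] F [-0.1  0.9 -1. ] w 39.6 g 30.0 q [ 0.2  0.5 -0.2  1.8  0.1  0.9 -1.5]
scene 1899.5 [[282, 185], [273, 218], [335, 224], [340, 187], [328, 190], [327, 198], [318, 203], [316, 184], [299, 182], [296, 200]] [ 548.8 -178.3] [ 632.7 -171.4] [616.3 -52.2] [524.1 -63.4] [537.9 -85. ] [558.3 -82.1] [575.1 -96.3] [ 528.8 -112.3] [ 532.4 -147.1] [ 578.8 -140.4]
```

play_rows --steps '[{"offset": [0.1,0.1,1.5],"turn": 0,"grip": 3.0},{"offset": [0,0,1.5],"turn": 0,"grip": 3.0},{"offset": [0,0,0.5],"turn": 0,"grip": 3.0},{"offset": [0,0,0.4],"turn": 0,"grip": 3.0},{"offset": [0,0,0.4],"turn": 0,"grip": 3.0},{"offset": [0,0,0],"turn": 0,"grip": 3.0}]'

```text
t: 18.62
ee_pos: [569.0, -119.1, 82.1]
eef_rot: [3.142, -0.002, 0.087]
contact_force: [3.2, 0.2, 2.5]
gripper_width: 39.2
finger_force: 30.0
```

play_rows --steps '[{"offset": [0.15,0,0.4],"turn": 0,"grip": 3.0},{"offset": [0,0,0.5],"turn": 0,"grip": 3.0},{"offset": [0,0,0.5],"turn": 0,"grip": 3.0},{"offset": [0,0,0],"turn": 0,"grip": 3.0}]'

```text
t: 19.12
ee_pos: [570.7, -119.2, 69.3]
eef_rot: [3.141, -0.003, 0.087]
contact_force: [-1.2, 2.4, 20.6]
gripper_width: 39.2
finger_force: 30.0
```

play_rows --steps '[{"offset": [0,0,-0.3],"turn": 0,"grip": 3.0},{"offset": [0,0,0],"turn": 0,"grip": 3.0}]'

```text
t: 19.38
ee_pos: [568.4, -119.8, 70.0]
eef_rot: [3.141, 0.002, 0.086]
contact_force: [0.3, -0.8, -0.4]
gripper_width: 39.7
finger_force: 30.0
```

Run:
```python
from h import *
rel([567.3,-118.6,55],.087)
a=snap("top",285,190,110,130,3.6,"a5")[1]; b=snap("scene",245,140,110,130,3.6,"b5")[1]
cv2.imwrite("pics/c5.png",np.hstack([a,b]))
```

```text
t 19.375 tcp [ 568.4 -119.8   70. ] yaw 0.0862 turn -0.001 then xyz cm [-0.1  -0.12  1.5 ] F [ 0.3 -0.8 -0.4] w 39.7 g 30.0 q [ 0.24  0.55 -0.17  1.84  0.13  0.77 -1.49]
```

View pics/c5.png

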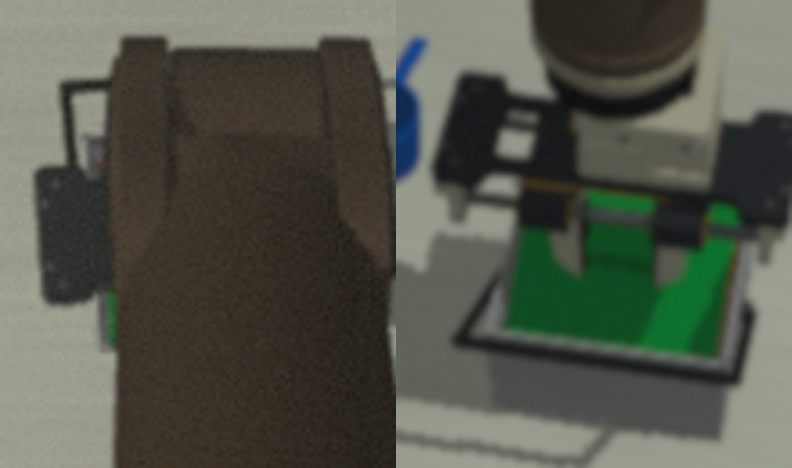

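The last picture shows the plate inside the rim at about 64 mm, stopped short, with a thin orange gap along the +y wall. I'll measure its yaw and offset from the mask edges.

```bash
cat >> h.py <<'E'
def edges(im,roi,z,c,yaw):
    "far edge and side edges of the green plate in the scene view, on height z, in box axes about c"
    m=mask(im,"green",roi); R=np.array([[np.cos(yaw),np.sin(yaw)],[-np.sin(yaw),np.cos(yaw)]])
    xs=[x for x in range(*roi[::2]) if m[:,x].any()]; xs=xs[4:-4]
    far=np.array([[x,np.where(m[:,x])[0].max()+.5] for x in xs])
    ys=np.where(m.any(1))[0]; ys=ys[ys<far[:,1].min()-3][-24:]
    L=np.array([[np.where(m[y])[0].min()-.5,y] for y in ys]); Rr=np.array([[np.where(m[y])[0].max()+.5,y] for y in ys])
    for nm,p,k in(("far",far,0),("-y",L,1),("+y",Rr,1)):
        q=(plane("scene",p,z)[:,:2]-c)@R.T; a=cv2.fitLine(q.astype(np.float32),cv2.DIST_HUBER,0,.01,.01).ravel()
        s=a[1]/a[0] if k else -a[0]/a[1]; at=a[2+k]+(0-a[3-k])*a[k]/a[1-k]
        print(nm,"extra yaw %.3f"%s,"at 0: %.1f"%at,"range",q[:,1-k].min().round(1),q[:,1-k].max().round(1))
E
python3 - <<'E'
from h import *
im=cv2.imread("pics/b5_full.png"); c=np.array([568.4,-119.8])
for z in(64,70): edges(im,(250,150,355,260),z,c,.087)
edges(cv2.imread("pics/over_scene.png"),(250,150,355,260),119,np.array([566.7,-117.6]),.087)
# rim far edge, from the colour of the band below the green in the start view
o=cv2.imread("pics/b5_full.png"); g=cv2.cvtColor(o,cv2.COLOR_BGR2GRAY)
for x in(285,300,315,330): print(x,g[228:252,x].tolist())
E
```

```text
far extra yaw 0.003 at 0: 50.2 range -48.0 60.9
-y extra yaw -1.542 at 0: -73.2 range -53.9 10.9
+y extra yaw 2.677 at 0: 137.4 range -60.1 -9.7
far extra yaw 0.003 at 0: 54.3 range -46.8 61.3
-y extra yaw -1.542 at 0: -65.1 range -49.1 15.2
+y extra yaw 2.676 at 0: 125.4 range -55.3 -5.3
far extra yaw 0.012 at 0: 59.4 range -51.6 61.0
-y extra yaw -0.003 at 0: -59.6 range -21.0 38.6
+y extra yaw 0.043 at 0: 61.2 range -39.4 17.9
285 [53, 52, 53, 60, 79, 95, 91, 71, 48, 32, 30, 44, 60, 71, 75, 74, 73, 74, 75, 76, 75, 77, 77, 77]
300 [53, 52, 54, 52, 52, 56, 73, 89, 91, 76, 53, 34, 30, 44, 60, 72, 75, 74, 74, 74, 76, 75, 76, 76]
315 [61, 63, 67, 69, 72, 74, 73, 78, 86, 96, 96, 83, 58, 37, 31, 40, 60, 72, 76, 77, 77, 76, 76, 77]
330 [59, 56, 53, 53, 53, 52, 54, 52, 53, 55, 66, 82, 92, 83, 61, 39, 29, 38, 57, 70, 75, 77, 76, 78]
```

The plate bottom is TCP−10.6 mm, so the near edge must have caught on the near rim and the plate tilted. I'll lift slightly and push towards the far wall until it touches.

play_rows --steps '[{"offset": [0,0,-0.5],"turn": 0,"grip": 3.0},{"offset": [0.2,0,-0.3],"turn": 0,"grip": 3.0},{"offset": [0.2,0,0],"turn": 0,"grip": 3.0},{"offset": [0,0,0],"turn": 0,"grip": 3.0},{"offset": [0,0,0],"turn": 0,"grip": 3.0}]'

```text
t: 20.1
ee_pos: [573.4, -118.8, 78.6]
eef_rot: [-3.142, 0.0, 0.087]
contact_force: [0.0, -0.3, 0.0]
gripper_width: 39.9
finger_force: 30.0
```

play_rows --steps '[{"offset": [0.2,0,0],"turn": 0,"grip": 3.0},{"offset": [0.2,0,0],"turn": 0,"grip": 3.0},{"offset": [0.2,0,0],"turn": 0,"grip": 3.0},{"offset": [0,0,0],"turn": 0,"grip": 3.0}]'

```text
t: 20.6
ee_pos: [579.7, -118.3, 78.7]
eef_rot: [3.142, -0.0, 0.087]
contact_force: [-0.2, 0.5, -0.6]
gripper_width: 39.7
finger_force: 30.0
```

play_rows --steps '[{"offset": [0.2,0,0],"turn": 0,"grip": 3.0},{"offset": [0.2,0,0],"turn": 0,"grip": 3.0},{"offset": [0,0,0],"turn": 0,"grip": 3.0}]'

```text
t: 20.98
ee_pos: [582.1, -118.2, 78.3]
eef_rot: [3.142, 0.003, 0.087]
contact_force: [-5.7, -0.6, 1.8]
gripper_width: 39.8
finger_force: 30.0
```

play_rows --steps '[{"offset": [-0.2,0,0.4],"turn": 0,"grip": 3.0},{"offset": [-0.2,0,0.4],"turn": 0,"grip": 3.0},{"offset": [-0.2,0,0.4],"turn": 0,"grip": 3.0},{"offset": [0,0,0],"turn": 0,"grip": 3.0}]'

```text
t: 21.48
ee_pos: [577.7, -118.4, 67.0]
eef_rot: [3.142, -0.001, 0.087]
contact_force: [-1.4, 0.5, 4.9]
gripper_width: 39.6
finger_force: 30.0
```

play_rows --steps '[{"offset": [-0.15,0,0.35],"turn": 0,"grip": 3.0},{"offset": [-0.15,0,0.35],"turn": 0,"grip": 3.0},{"offset": [0,0,0],"turn": 0,"grip": 3.0}]'

```text
t: 21.85
ee_pos: [574.3, -118.7, 59.9]
eef_rot: [3.142, 0.0, 0.087]
contact_force: [-3.5, -0.4, 5.2]
gripper_width: 39.2
finger_force: 30.0
```

play_rows --steps '[{"offset": [-0.15,0,0.25],"turn": 0,"grip": 3.0},{"offset": [-0.1,0,0.2],"turn": 0,"grip": 3.0},{"offset": [0,0,0],"turn": 0,"grip": 3.0}]'

```text
t: 22.22
ee_pos: [572.5, -118.9, 55.6]
eef_rot: [3.141, -0.001, 0.087]
contact_force: [-1.6, 0.8, 5.2]
gripper_width: 39.6
finger_force: 30.0
```

play_rows --steps '[{"offset": [-0.1,0,0.2],"turn": 0,"grip": 3.0},{"offset": [0,0,0],"turn": 0,"grip": 3.0},{"offset": [0,0,-0.1],"turn": 0,"grip": 4.8},{"offset": [0,0,0],"turn": 0,"grip": 5.5},{"offset": [0,0,0],"turn": 0,"grip": 5.5}]'

```text
t: 22.85
ee_pos: [571.0, -119.1, 54.1]
eef_rot: [3.142, 0.0, 0.087]
contact_force: [-0.1, -0.6, 0.1]
gripper_width: 54.3
finger_force: 0.0
```

play_rows --steps '[{"offset": [0,0,-3.0],"turn": 0,"grip": 5.5},{"offset": [0,0,-5.0],"turn": 0,"grip": 5.5},{"offset": [0,0,-5.0],"turn": 0,"grip": 7.5},{"offset": [0,3.0,-1.0],"turn": 0,"grip": 7.5},{"offset": [0,5.0,0],"turn": 0,"grip": 7.5},{"offset": [0,5.0,0],"turn": 0,"grip": 7.5},{"offset": [0,5.0,0],"turn": 0,"grip": 7.5},{"offset": [0,3.0,0],"turn": -0.15,"grip": 7.5},{"offset": [0,0,0],"turn": -0.15,"grip": 7.5},{"offset": [0,0,0],"turn": 0,"grip": 7.5},{"offset": [0,0,0],"turn": 0,"grip": 7.5}]'

```text
t: 24.22
ee_pos: [589.3, -327.6, 194.2]
eef_rot: [-3.141, -0.0, 0.384]
contact_force: [-0.8, -0.3, 0.4]
gripper_width: 75.2
finger_force: 0.0
```

Run:
```python
from h import *
np.set_printoptions(precision=1,suppress=True)
s=viewer.grab_frame("scene");t=viewer.grab_frame("top"); cv2.imwrite("pics/in_scene.png",s);cv2.imwrite("pics/in_top.png",t)
c=np.array([568.5,-118.6])
for n,im,roi in(("top",t,(290,200,400,310)),("scene",s,(245,150,360,260))):
    for b in blobs(mask(im,"green",roi),30):
        a=cv2.boxPoints(cv2.minAreaRect(b)) if n=="top" else cv2.approxPolyDP(b,3,True).reshape(-1,2)
        q=plane(n,a,50)[:,:2]-c; R=np.array([[np.cos(.087),np.sin(.087)],[-np.sin(.087),np.cos(.087)]]); print(n,cv2.contourArea(b),*(q@R.T))
for z in(50,):
  for h in((-50,-25),(25,50)): print("x",profile(t,c,.087,"x",h,(-70,-40),z),profile(t,c,.087,"x",h,(40,70),z),"y",profile(t,c,.087,"y",h,(-80,-45),z),profile(t,c,.087,"y",h,(45,80),z))
im=cv2.imread("pics/lay_top.png"); c=np.array([583,-327.])
for yaw in(.36,.38,.4):
  for h in((-15,0),(0,15)): print("tub",yaw,"x z38",profile(im,c,yaw,"x",h,(5,35),38),"x z0",profile(im,c,yaw,"x",h,(-35,-5),0),"y z38",profile(im,c,yaw,"y",h,(-45,-10),38),"y z0",profile(im,c,yaw,"y",h,(10,45),0))
rel([583,-327,60],.38)
```

```text
top 2810.5 [60.1 59.2] [ 58.9 -62.7] [-54.5 -60.5] [-53.3  60.2]
scene 1966.5 [-46.7 -61.3] [ 39.  -60.8] [39.  58.4] [-50.   56.2]
x [(-63.5, -2.7), (-58.0, -4.4), (-53.5, -2.2)] [(59.5, -4.4), (65.0, 13.0)] y [(-69.5, 4.1), (-65.0, -8.2), (-60.0, 1.8)] [(62.0, 3.5), (68.5, 13.2)]
x [(-64.0, -2.8), (-58.0, -6.9)] [(58.5, -2.7), (65.0, 12.5)] y [(-78.0, -10.1), (-71.5, 12.7), (-65.0, -7.1)] [(62.0, 3.6), (67.5, 11.2), (74.0, -18.0), (78.0, 8.1)]
tub 0.36 x z38 [(17.0, 3.7)] x z0 [(-31.5, -9.1), (-24.0, 5.8)] y z38 [(-43.5, -3.2), (-27.5, 5.6)] y z0 [(20.0, -6.1), (27.0, 10.4)]
tub 0.36 x z38 [(16.5, 4.3)] x z0 [(-29.5, -7.4), (-24.0, 4.2)] y z38 [(-43.5, -2.4), (-26.5, 5.0)] y z0 [(20.5, -6.0), (27.5, 9.6)]
tub 0.38 x z38 [(17.0, 3.7)] x z0 [(-31.5, -9.1), (-24.0, 5.8)] y z38 [(-43.5, -3.5), (-27.5, 5.7)] y z0 [(20.5, -6.1), (27.0, 10.4)]
tub 0.38 x z38 [(16.5, 4.3)] x z0 [(-29.5, -7.3), (-24.0, 4.2)] y z38 [(-43.5, -2.3), (-26.5, 4.8)] y z0 [(20.5, -6.1), (27.0, 9.8)]
tub 0.4 x z38 [(16.5, 3.7)] x z0 [(-31.5, -9.1), (-24.5, 5.9)] y z38 [(-43.5, -3.6), (-27.5, 5.7)] y z0 [(20.5, -6.2), (27.0, 10.5)]
tub 0.4 x z38 [(17.0, 4.2)] x z0 [(-29.5, -7.4), (-23.5, 4.4)] y z38 [(-43.5, -2.1), (-27.0, 4.6)] y z0 [(20.0, -6.1), (27.0, 9.9)]
t 24.325 tcp [ 589.3 -327.6  194.3] yaw 0.3855 turn 0.005 then xyz cm [-0.6 -0.3 13.4] F [0.3 0.3 0.4] w 74.7 g 0.0 q [ 0.6  0.6 -0.2  1.5  0.1  1.1 -0.8]
```

play_rows --steps '[{"offset": [-0.9,-0.3,3.0],"turn": 0.005,"grip": 7.5},{"offset": [0,0,5.0],"turn": 0,"grip": 7.5},{"offset": [0,0,5.0],"turn": 0,"grip": 7.5},{"offset": [0,0,3.5],"turn": 0,"grip": 7.5},{"offset": [0,0,1.7],"turn": 0,"grip": 7.5},{"offset": [0,0,0],"turn": 0,"grip": 7.5},{"offset": [0,0,0],"turn": 0,"grip": 6.5},{"offset": [0,0,0],"turn": 0,"grip": 5.0},{"offset": [0,0,0],"turn": 0,"grip": 4.5},{"offset": [0,0,0],"turn": 0,"grip": 4.5}]'

```text
t: 25.58
ee_pos: [580.6, -329.3, 13.7]
eef_rot: [3.14, -0.001, 0.382]
contact_force: [-0.2, 0.4, 6.4]
gripper_width: 56.0
finger_force: 30.0
```

play_rows --steps '[{"offset": [0,0,-2.0],"turn": 0,"grip": 4.5},{"offset": [0,0,-4.0],"turn": 0,"grip": 4.5},{"offset": [0,0,-5.0],"turn": 0,"grip": 4.5},{"offset": [0,0,0],"turn": 0.15,"grip": 4.5},{"offset": [0,0,0],"turn": 0.145,"grip": 4.5},{"offset": [-0.4,-2.5,0],"turn": 0,"grip": 4.5},{"offset": [-0.4,-4.0,0],"turn": 0,"grip": 4.5},{"offset": [-0.4,-4.5,0],"turn": 0,"grip": 4.5},{"offset": [-0.4,-4.5,0],"turn": 0,"grip": 4.5},{"offset": [-0.4,-3.5,0],"turn": 0,"grip": 4.5},{"offset": [-0.4,-2.0,0],"turn": 0,"grip": 4.5},{"offset": [0,0,0],"turn": 0,"grip": 4.5},{"offset": [0,0,0],"turn": 0,"grip": 4.5}]'

```text
t: 27.2
ee_pos: [537.9, -123.5, 122.6]
eef_rot: [3.14, -0.001, 0.085]
contact_force: [0.1, -0.3, -1.1]
gripper_width: 55.6
finger_force: 30.0
```

```bash
python3 -c "
from h import *
rel([538.1,-121.8,64],.087)"
```

```text
t 27.2 tcp [ 537.9 -123.5  122.6] yaw 0.085 turn -0.002 then xyz cm [ 0.03 -0.17  5.86] F [ 0.1 -0.3 -1.1] w 55.6 g 30.0 q [ 0.25  0.44 -0.16  1.87  0.09  0.85 -1.45]
```

play_rows --steps '[{"offset": [0,-0.1,2.0],"turn": 0,"grip": 4.5},{"offset": [0,0,2.0],"turn": 0,"grip": 4.5},{"offset": [0,0,1.0],"turn": 0,"grip": 4.5},{"offset": [0,0,0.4],"turn": 0,"grip": 4.5},{"offset": [0,0,0.2],"turn": 0,"grip": 4.5},{"offset": [0,0,0],"turn": 0,"grip": 4.5}]'

```text
t: 27.95
ee_pos: [537.9, -120.9, 66.6]
eef_rot: [3.141, -0.001, 0.087]
contact_force: [-0.3, -0.0, -0.9]
gripper_width: 56.0
finger_force: 30.0
```

play_rows --steps '[{"offset": [0,0,0.15],"turn": 0,"grip": 4.5},{"offset": [0,0,0.15],"turn": 0,"grip": 4.5},{"offset": [0,0,0],"turn": 0,"grip": 4.5}]'

```text
t: 28.32
ee_pos: [537.7, -120.8, 63.7]
eef_rot: [3.141, -0.001, 0.087]
contact_force: [-1.7, -0.4, 4.1]
gripper_width: 56.0
finger_force: 30.0
```

play_rows --steps '[{"offset": [0,0,0],"turn": 0,"grip": 6.2},{"offset": [0,0,-0.2],"turn": 0,"grip": 7.2},{"offset": [0,0,0],"turn": 0,"grip": 7.2},{"offset": [0,0,-2.0],"turn": 0,"grip": 7.2},{"offset": [0,0,-5.0],"turn": 0,"grip": 7.2},{"offset": [0,0,-5.0],"turn": 0,"grip": 7.2},{"offset": [0,5.0,-1.0],"turn": 0,"grip": 7.2},{"offset": [0,6.0,0],"turn": 0,"grip": 7.2},{"offset": [0,6.0,0],"turn": 0,"grip": 7.2},{"offset": [0,3.0,0],"turn": 0,"grip": 7.2},{"offset": [0,0,0],"turn": 0,"grip": 7.2}]'

```text
t: 29.7
ee_pos: [553.8, -323.5, 194.6]
eef_rot: [3.14, 0.001, 0.082]
contact_force: [-0.3, 0.2, -0.2]
gripper_width: 72.1
finger_force: 0.0
```

Run:
```python
from h import *
np.set_printoptions(precision=1,suppress=True)
s=viewer.grab_frame("scene");t=viewer.grab_frame("top"); cv2.imwrite("pics/tub_scene.png",s);cv2.imwrite("pics/tub_top.png",t)
c=np.array([570,-119.]); R=np.array([[np.cos(.087),np.sin(.087)],[-np.sin(.087),np.cos(.087)]])
for n,im,roi in(("top",t,(290,190,400,310)),("scene",s,(245,140,360,260))):
    for k,z in(("yellow",88),("green",50)):
        for b in blobs(mask(im,k,roi),30):
            q=(plane(n,cv2.boxPoints(cv2.minAreaRect(b)),z)[:,:2]-c)@R.T; print(n,k,cv2.contourArea(b),cen(b),*q)
# handle: dark pixels in top view beyond the box
g=cv2.cvtColor(t,cv2.COLOR_BGR2GRAY)
for x in(320,330,340,350,360): 
    col=g[195:225,x]; print(x,195+int(col.argmin()),col.min())
g=cv2.cvtColor(s,cv2.COLOR_BGR2GRAY)
for x in(285,300,315,330): print("scene",x,225+int(g[225:255,x].argmin()),g[225:255,x].min())
P=[tri([xs,225+float(g[225:255,xs].argmin())],[0,0]) for xs in()]
rel([660,-110,110],.087)
```

```text
top yellow 478.0 [343.5 269.9] [-13.7  30. ] [-12.9 -25.9] [-52.6 -26.2] [-53.4  29.5]
top green 2153.5 [342.6 250.7] [57.7 60.3] [ 57.7 -61. ] [-55.6 -60. ] [-55.6  60.2]
scene yellow 407.0 [310.8 198.6] [ -4.1 -26.6] [-53.4 -27.5] [-47.2  31.4] [ 1.5 30.7]
scene green 1567.0 [307.4 220.1] [ 39.7 -60.7] [-54.8 -69.5] [-53.4  59.7] [40.  62.2]
320 212 46
330 212 46
340 211 39
350 210 35
360 210 43
scene 285 238 28
scene 300 240 29
scene 315 242 29
scene 330 244 29
t 29.8 tcp [ 554.8 -319.4  194.9] yaw 0.0867 turn -0.0 then xyz cm [ 12.3 -19.9   8.5] F [ 0.5  1.1 -0.1] w 72.1 g 0.0 q [ 0.5  0.5 -0.1  1.6  0.1  1.1 -1.1]
```

play_rows --steps '[{"offset": [2.0,-3.0,0],"turn": 0,"grip": 6.0},{"offset": [2.4,-4.3,0],"turn": 0,"grip": 6.0},{"offset": [2.5,-4.5,0],"turn": 0,"grip": 6.0},{"offset": [2.5,-4.5,0],"turn": 0,"grip": 6.0},{"offset": [2.5,-3.5,0],"turn": 0,"grip": 6.0},{"offset": [0,0,0],"turn": 0.175,"grip": 6.0},{"offset": [0,0,0],"turn": 0.175,"grip": 6.0},{"offset": [0,0,0],"turn": 0.175,"grip": 6.0},{"offset": [0,0,0],"turn": 0.175,"grip": 6.0},{"offset": [0,0,0],"turn": 0.175,"grip": 6.0},{"offset": [0,0,0],"turn": 0.175,"grip": 6.0},{"offset": [0,0,0],"turn": 0.175,"grip": 6.0},{"offset": [0,0,0],"turn": 0.175,"grip": 6.0},{"offset": [0,0,0],"turn": 0.171,"grip": 6.0},{"offset": [0,0,0],"turn": 0,"grip": 6.0}]'

```text
t: 31.68
ee_pos: [656.3, -110.9, 195.6]
eef_rot: [3.141, -0.002, -1.482]
contact_force: [0.9, 0.1, 0.7]
gripper_width: 60.5
finger_force: 0.0
```

Run:
```python
from h import *
np.set_printoptions(precision=1,suppress=True)
for X in(84,88,92): 
    z=45+np.sqrt(105**2-X*X); print(X,z,"pts y-40,0,40", *[np.r_[proj("top",p)[0],proj("scene",p)[0]] for p in ([570+X*.9962-y*.0869,-119+X*.0869+y*.9962,z] for y in(-40,0,40))])
rel([656,-111.5,94],.087-np.pi/2)
```

```text
84 108.0 pts y-40,0,40 [359.6 210.7 279.5 233.7] [340.1 212.2 300.  236.6] [320.6 213.7 320.6 239.5]
88 102.28001396647875 pts y-40,0,40 [359.2 209.2 279.2 237. ] [339.9 210.7 299.7 239.9] [320.5 212.2 320.3 242.9]
92 95.60632371551998 pts y-40,0,40 [358.9 207.8 279.  240.7] [339.6 209.3 299.4 243.6] [320.4 210.8 319.9 246.5]
t 31.675 tcp [ 656.3 -110.9  195.6] yaw -1.482 turn 0.002 then xyz cm [ 0.1  0.  10.2] F [0.9 0.1 0.7] w 60.5 g 0.0 q [-0.2  0.6  0.5  1.5 -0.3  1.1 -2.7]
```

The handle angle fits X=88 mm, z=102 mm in both views. The wrist joint is close to its limit, so I'll turn back half a turn, which gives the same grasp.

play_rows --steps '[{"offset": [0,0,0],"turn": -0.175,"grip": 5.0},{"offset": [0,0,0],"turn": -0.175,"grip": 5.0},{"offset": [0,0,0],"turn": -0.175,"grip": 5.0},{"offset": [0,0,0],"turn": -0.175,"grip": 5.0},{"offset": [0,0,0],"turn": -0.175,"grip": 5.0},{"offset": [0,0,0],"turn": -0.175,"grip": 5.0},{"offset": [0,0,0],"turn": -0.175,"grip": 5.0},{"offset": [0,0,0],"turn": -0.175,"grip": 5.0},{"offset": [0,0,0],"turn": -0.175,"grip": 5.0},{"offset": [0,0,0],"turn": -0.175,"grip": 5.0},{"offset": [0,0,0],"turn": -0.175,"grip": 5.0},{"offset": [0,0,0],"turn": -0.175,"grip": 5.0},{"offset": [0,0,0],"turn": -0.175,"grip": 5.0},{"offset": [0,0,0],"turn": -0.175,"grip": 5.0},{"offset": [0,0,0],"turn": -0.175,"grip": 5.0},{"offset": [0,0,0],"turn": -0.175,"grip": 5.0},{"offset": [0,0,0],"turn": -0.175,"grip": 5.0},{"offset": [0,0,0],"turn": -0.166,"grip": 5.0},{"offset": [0,0,0],"turn": 0,"grip": 5.0}]'

```text
t: 34.05
ee_pos: [656.5, -111.3, 196.2]
eef_rot: [3.139, -0.001, 1.659]
contact_force: [-0.2, 0.3, 0.6]
gripper_width: 50.1
finger_force: 0.0
```

```bash
python3 -c "
from h import *
rel([657.7,-111.4,92],.087+np.pi/2)"
```

```text
t 34.05 tcp [ 656.5 -111.3  196.2] yaw 1.6591 turn 0.001 then xyz cm [-0.02  0.12 10.42] F [-0.2  0.3  0.6] w 50.1 g 0.0 q [ 0.29  0.55 -0.31  1.48  0.18  1.14  0.03]
```

play_rows --steps '[{"offset": [0,0.1,4.0],"turn": 0,"grip": 5.0},{"offset": [0,0,4.0],"turn": 0,"grip": 5.0},{"offset": [0,0,1.5],"turn": 0,"grip": 5.0},{"offset": [0,0,0.9],"turn": 0,"grip": 5.0},{"offset": [0,0,0],"turn": 0,"grip": 3.0},{"offset": [0,0,0],"turn": 0,"grip": 1.5},{"offset": [0,0,0],"turn": 0,"grip": 0.2},{"offset": [0,0,0],"turn": 0,"grip": 0.2},{"offset": [0,0,0],"turn": 0,"grip": 0.2}]'

```text
t: 35.17
ee_pos: [657.5, -112.4, 91.5]
eef_rot: [3.141, 0.0, 1.657]
contact_force: [0.2, -0.4, 0.3]
gripper_width: 7.4
finger_force: 30.0
```

play_rows --steps '[{"offset": [0,-0.7,-0.87],"turn": 0,"grip": 0.2},{"offset": [0,-0.72,-0.87],"turn": 0,"grip": 0.2},{"offset": [0,-0.8,-0.66],"turn": 0,"grip": 0.2},{"offset": [0,-0.83,-0.66],"turn": 0,"grip": 0.2},{"offset": [0,-0.93,-0.48],"turn": 0,"grip": 0.2},{"offset": [0,-0.93,-0.48],"turn": 0,"grip": 0.2},{"offset": [0,-1.01,-0.29],"turn": 0,"grip": 0.2},{"offset": [0,-1.01,-0.29],"turn": 0,"grip": 0.2},{"offset": [0,-0.93,-0.1],"turn": 0,"grip": 0.2},{"offset": [0,-0.94,-0.07],"turn": 0,"grip": 0.2},{"offset": [0,0,0],"turn": 0,"grip": 0.2}]'

```text
t: 36.55
ee_pos: [567.9, -120.0, 138.7]
eef_rot: [-3.139, -0.0, 1.657]
contact_force: [-0.8, 0.8, 5.2]
gripper_width: 7.1
finger_force: 30.0
```

```bash
python3 -c "
from h import *
rel([570,-119,140],.087+np.pi/2)"
```

```text
t 36.55 tcp [ 567.9 -120.   138.7] yaw 1.6565 turn -0.001 then xyz cm [ 0.08  0.22 -0.13] F [-0.8  0.8  5.2] w 7.1 g 30.0 q [ 0.35  0.48 -0.32  1.77  0.18  0.93  0.04]
```

play_rows --steps '[{"offset": [0,-0.89,0.06],"turn": 0,"grip": 0.2},{"offset": [0,-0.89,0.09],"turn": 0,"grip": 0.2},{"offset": [0,-1.01,0.28],"turn": 0,"grip": 0.2},{"offset": [0,-1.01,0.28],"turn": 0,"grip": 0.2},{"offset": [0,-0.93,0.48],"turn": 0,"grip": 0.2},{"offset": [0,-0.94,0.47],"turn": 0,"grip": 0.2},{"offset": [0,-0.82,0.66],"turn": 0,"grip": 0.2},{"offset": [0,-0.83,0.65],"turn": 0,"grip": 0.2},{"offset": [0,-0.67,0.8],"turn": 0,"grip": 0.2},{"offset": [0,-0.68,0.8],"turn": 0,"grip": 0.2},{"offset": [0,-0.5,0.92],"turn": 0,"grip": 0.2},{"offset": [0,-0.5,0.92],"turn": 0,"grip": 0.2},{"offset": [0,0,0],"turn": 0,"grip": 0.2}]'

```text
t: 38.17
ee_pos: [473.4, -128.1, 74.0]
eef_rot: [3.141, -0.0, 1.657]
contact_force: [5.7, 3.4, -2.5]
gripper_width: 7.4
finger_force: 30.0
```

```bash
python3 -c "
from h import *
rel([570-105*.9962,-119-105*.0869,34.5],.087+np.pi/2)"
```

```text
t 38.175 tcp [ 473.4 -128.1   74. ] yaw 1.657 turn -0.001 then xyz cm [ 0.07 -0.79  3.95] F [ 5.7  3.4 -2.5] w 7.4 g 30.0 q [ 0.4   0.44 -0.31  2.05  0.21  0.69  0.04]
```

play_rows --steps '[{"offset": [0,-0.15,0.7],"turn": 0,"grip": 0.2},{"offset": [0,-0.15,0.7],"turn": 0,"grip": 0.2},{"offset": [0,-0.1,0.7],"turn": 0,"grip": 0.2},{"offset": [0,-0.05,0.6],"turn": 0,"grip": 0.2},{"offset": [0,0,0.5],"turn": 0,"grip": 0.2},{"offset": [0,0,0.4],"turn": 0,"grip": 0.2},{"offset": [0,0,0.3],"turn": 0,"grip": 0.2},{"offset": [0,0,0],"turn": 0,"grip": 0.2}]'

```text
t: 39.17
ee_pos: [466.3, -128.7, 34.7]
eef_rot: [-3.137, -0.0, 1.657]
contact_force: [-5.0, 2.4, -0.7]
gripper_width: 7.5
finger_force: 30.0
```

play_rows --steps '[{"offset": [0,0,0.2],"turn": 0,"grip": 0.2},{"offset": [0,0,0.2],"turn": 0,"grip": 0.2},{"offset": [0,0,0],"turn": 0,"grip": 0.2},{"offset": [0,0,0],"turn": 0,"grip": 0.2}]'

```text
t: 39.67
ee_pos: [466.4, -128.9, 32.8]
eef_rot: [-3.138, 0.001, 1.656]
contact_force: [-15.0, 4.9, 36.1]
gripper_width: 7.5
finger_force: 30.0
```

play_rows --steps '[{"offset": [0,0,-0.2],"turn": 0,"grip": 0.2},{"offset": [0,0,0],"turn": 0,"grip": 2.5},{"offset": [0,0,0],"turn": 0,"grip": 3.0},{"offset": [0,0,0],"turn": 0,"grip": 3.0},{"offset": [0,0,-2.0],"turn": 0,"grip": 3.0},{"offset": [0,0,-5.0],"turn": 0,"grip": 3.0},{"offset": [0,0,-5.0],"turn": 0,"grip": 3.0},{"offset": [-5.0,0,-3.0],"turn": 0,"grip": 3.0},{"offset": [-5.0,0,0],"turn": 0,"grip": 3.0},{"offset": [-5.0,0,0],"turn": 0,"grip": 3.0},{"offset": [-3.0,0,0],"turn": 0,"grip": 3.0},{"offset": [0,0,0],"turn": 0,"grip": 3.0}]'

```text
t: 41.18
ee_pos: [483.5, -311.1, 183.3]
eef_rot: [-3.141, 0.001, 1.652]
contact_force: [0.6, 1.6, -0.6]
gripper_width: 30.0
finger_force: 0.0
```

Run:
```python
from h import *
np.set_printoptions(precision=1,suppress=True)
s=viewer.grab_frame("scene");t=viewer.grab_frame("top"); cv2.imwrite("pics/end_scene.png",s);cv2.imwrite("pics/end_top.png",t)
c=np.array([570,-119.]); R=np.array([[np.cos(.087),np.sin(.087)],[-np.sin(.087),np.cos(.087)]])
for n,im,roi in(("top",t,(290,190,400,310)),("scene",s,(245,140,360,260))):
    for k,z in(("yellow",88),("green",50)):
        for b in blobs(mask(im,k,roi),30):
            q=(plane(n,cv2.boxPoints(cv2.minAreaRect(b)),z)[:,:2]-c)@R.T; print(n,k,cv2.contourArea(b),cen(b),*q)
B=lambda y,a:[570-105*np.cos(a)*.9962-y*.0869,-119-105*np.cos(a)*.0869+y*.9962,45+105*np.sin(a)]
for n,im in(("top",t),("scene",s)):
    g=cv2.cvtColor(im,cv2.COLOR_BGR2GRAY)
    for y in(-55,-20,0,20,55):
        P=[proj(n,B(y,a))[0] for a in(0,.06,.12,.2)]; x=int(round(P[0][0])); r=int(P[0][1])-14; col=g[r:r+28,x]
        print(n,y,"expected row at 0,.06,.12,.2",[float(p[1].round(1)) for p in P],"darkest",r+int(col.argmin()),col.min())
rel([570,-119,140],1.658)
```

```text
top yellow 477.5 [343.4 269.9] [-13.5  30. ] [-12.7 -25.8] [-52.6 -26.1] [-53.4  29.5]
top green 2155.0 [342.5 250.7] [57. 60.] [ 56.  -61.8] [-55.7 -59.9] [-54.8  60.7]
scene yellow 399.0 [310.8 198.5] [ -3.7 -25.9] [-50.7 -28.3] [-47.7  30. ] [-1.  30.9]
scene green 1566.0 [307.4 220.1] [ 39.9 -60.6] [-54.7 -69.8] [-53.9  59.6] [39.6 62.4]
top -55 expected row at 0,.06,.12,.2 [302.3, 302.2, 302.0, 301.5] darkest 302 32
top -20 expected row at 0,.06,.12,.2 [303.5, 303.5, 303.3, 302.7] darkest 303 40
top 0 expected row at 0,.06,.12,.2 [304.2, 304.2, 304.0, 303.5] darkest 304 38
top 20 expected row at 0,.06,.12,.2 [304.9, 304.9, 304.7, 304.2] darkest 305 38
top 55 expected row at 0,.06,.12,.2 [306.2, 306.2, 306.0, 305.5] darkest 306 35
scene -55 expected row at 0,.06,.12,.2 [180.1, 178.3, 176.6, 174.6] darkest 181 48
scene -20 expected row at 0,.06,.12,.2 [182.1, 180.3, 178.6, 176.6] darkest 183 50
scene 0 expected row at 0,.06,.12,.2 [183.3, 181.5, 179.8, 177.8] darkest 184 46
scene 20 expected row at 0,.06,.12,.2 [184.4, 182.6, 181.0, 179.0] darkest 185 45
scene 55 expected row at 0,.06,.12,.2 [186.5, 184.7, 183.0, 181.0] darkest 187 44
t 41.275 tcp [ 484.2 -307.5  183.4] yaw 1.6565 turn -0.001 then xyz cm [18.  10.2  4.3] F [0.8 0.2 0.5] w 29.9 g 0.0 q [ 0.7  0.4 -0.3  1.7  0.1  1.   0.4]
```

Both views put the handle bar at angle 0. The divider and tub haven't moved, and the gripper touches nothing, so I'm handing the job in.

```bash
python3 -c "
from rig import workorder
print(workorder.sign_off())"
```

```text
the job is handed in; nothing more can be done
None
```

The job is handed in, with no verdict shown: the divider is on its ledges, the tub stands upright on it, and in both camera views the handle is home in the catch, at about 41 of the 72 s allowed.

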